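# Load the honing machine with carving tools and start it

## Task

Swing the honing machine's hood up past the point where its spring flips, so that it stays open by itself, then lay every carving tool from the bench fully down in a cradle of its own, blade towards the drum. With all of them in, swing the hood back down until it is fully shut, and only then press the green start button fully and let it go. Do not disturb the mallet, the oil bottle or the pot, and never press start while the hood is up.

Things in the scene. Friction and masses are not known exactly. Their poses are not given: they have to be found in the camera images.
- hood (a joint): angle (rad) of the blue hood with a clear top, 250 (machine x) x 233 x 80 mm: 0 shut, 2.05 open stop. It hinges on the machine's +y side; its -y edge with the bar goes up and over towards +y. An over-centre spring pulls it shut below about 1.1 rad (fast if let go; about 5 N at the bar to lift) and pulls it open above that, where it stays at 2.05.
- hood_bar (a point): middle of the hood's orange round grip bar, 14 mm diameter, 110 mm long along machine x, on black legs at its ends that hold it 45 mm clear of the hood's sloping edge (pointing half up, half outwards (-y) when shut): it can be pinched from straight above at any hood angle and turns in the grip. Moves and turns with the hood.
- hood_hinge (a point): point on the hinge axis at the machine's middle, 40 mm above the bench. Axes are the machine's: x along the hinge, away from the robot towards the drum; z up. The bar circles about this x axis: shut, it lies at (0, -245, +84) mm from here; a growing hood angle turns it up and over to +y.
- start (a joint): travel of the start button (m): 0 = out, 0.006 = fully pressed. Spring button, about 5 N.
- start_top (a point): top centre of the green start button, 32 mm diameter, facing up, on a grey box 90 x 70 x 40 mm fixed on the bench beyond the hinge side; 58 mm above the bench. Pressed straight down.
- tool0_mid (a point): centre of the handle of carving tool 0 (light wood handle): a rounded square bar 100 mm long (tool x, blade at +x), 24 x 24 mm, then a steel shank and blade; the tip lies 120 mm from this point along +x. About 0.14 kg, balanced within 15 mm of this point. Starts flat on the bench, centre 12 mm up; any side may be up in the cradle. None if absent.
- tool1_mid (a point): centre of the handle of carving tool 1 (mid-brown wood handle): a rounded square bar 100 mm long (tool x, blade at +x), 24 x 24 mm, then a steel shank and blade; the tip lies 120 mm from this point along +x. About 0.14 kg, balanced within 15 mm of this point. Starts flat on the bench, centre 12 mm up; any side may be up in the cradle. None if absent.
- tool2_mid (a point): centre of the handle of carving tool 2 (red handle): a rounded square bar 100 mm long (tool x, blade at +x), 24 x 24 mm, then a steel shank and blade; the tip lies 120 mm from this point along +x. About 0.14 kg, balanced within 15 mm of this point. Starts flat on the bench, centre 12 mm up; any side may be up in the cradle. None if absent.
- tool3_mid (a point): centre of the handle of carving tool 3 (dark wood handle): a rounded square bar 100 mm long (tool x, blade at +x), 24 x 24 mm, then a steel shank and blade; the tip lies 120 mm from this point along +x. About 0.14 kg, balanced within 15 mm of this point. Starts flat on the bench, centre 12 mm up; any side may be up in the cradle. None if absent.
- tool0_tip (a point): blade tip of carving tool 0. None if absent.
- tool1_tip (a point): blade tip of carving tool 1. None if absent.
- tool2_tip (a point): blade tip of carving tool 2. None if absent.
- tool3_tip (a point): blade tip of carving tool 3. None if absent.
- cradle0 (a point): where a tool's handle centre lies when fully down in cradle 0, 60 mm above the bench, under the hood. Axes are the machine's: the tool lies along x, blade to +x, where the drum is. Cradle 0 is farthest from the hinge; the others follow 54 mm apart along +y, cradle 3 being 37 mm from the hinge.
- cradle1 (a point): the same point of cradle 1. Each cradle is a pair of black saddles, each 16 mm thick, at x = -38 and +38 mm from this point; their floor is 12 mm below it, the gap 30 mm for the 24 mm handle, and sloping lead-ins end in ridges about 8 mm above it.
- cradle2 (a point): the same point of cradle 2. Between a cradle's two saddles 60 mm along x are free for fingers, down to 30 mm below this point. A fence behind the handle and the drum ahead of the blade leave about 10 mm of play each way along x.
- cradle3 (a point): the same point of cradle 3, nearest the hinge. The open hood stands beyond the hinge, leaning away: its upper edge is about 100 mm beyond the hinge axis and 250 mm above the bench.
- cradle0_tip (a point): where the blade tip lies for a tool seated in cradle 0, 120 mm along x from point cradle0.
- cradle1_tip (a point): where the blade tip lies for a tool seated in cradle 1, 120 mm along x from point cradle1.
- cradle2_tip (a point): where the blade tip lies for a tool seated in cradle 2, 120 mm along x from point cradle2.
- cradle3_tip (a point): where the blade tip lies for a tool seated in cradle 3, 120 mm along x from point cradle3.
- mallet: bystander: turned wooden carver's mallet standing upright, 88 mm diameter, 205 mm tall; origin under its foot.
- oil: bystander: yellow oil bottle, 52 mm diameter, 130 mm tall; origin under its foot.
- pot: bystander: blue ceramic pot, 60 mm diameter, 90 mm tall; origin under its foot.
There are look-alikes about, which are no part of the job. What is shaped like the part that bears tool1_mid but turquoise is not meant.

How it is judged:
By the outcome, as a careful person would: the job done as asked, in the order asked, and still so for the second after the job is handed in, with the robot touching nothing.
Of tool0, tool1, tool2, tool3 only 3 to 4 are there at a start; the rules pass over those that are not, and their reading is None.
At some moment in a run one of tool0, tool1, tool2, tool3 may be knocked a few centimetres aside while the robot is not near it.
Once in a run the grip may slacken for a moment while it holds something.
It also fails if it takes over 208 s, if anything falls off the work surface, if the arm or the gripper's body presses on something with over 40 N, if the wrist force passes 120 N, or if a joint passes its speed limit or range.

## Robot

A 7-joint arm with a two-finger parallel gripper is mounted at the origin on the work surface. World frame = base frame: x ahead of the robot, y to its left, z up, the work surface at z = 0. Lengths are in m, angles in rad, forces in N, time in s.
With the tool pointing down it reaches from about 0.425 to 0.95 m from the base axis. Payload 16.7 kg.
Tool frame: the origin (TCP) lies on the centre line of the jaws, within the pads' length; the fingertips stand 25 mm ahead of it and the grasp point (between the pads) lies 6 mm ahead of it; z points along the fingers, y is the direction in which the jaws open and shut (so a half turn about z gives the same grasp; the last joint's range is limited). The gripper opens to 94 mm and grips with 3 to 60 N. Pads are 16 mm wide; open, the fingers measure 119 mm over their backs; the gripper's body (75 mm by 177 mm) begins 78 mm behind the grasp point.
Start: joints at [-1.48, 0.426, 0.074, 1.606, -0.034, 1.111, -0.067], TCP at [0.16, 0.656, 0.23] pointing down, gripper open.
Joint ranges: [-2.85, 2.85], [-0.5, 2.14], [-1.23, 1.37], [0.21, 2.46], [-1.02, 4.16], [0.16, 2.05], [-2.73, 2.73]. Speed limits (rad/s): [1.89, 1.89, 2.39, 2.39, 3.01, 3.01, 3.01].

## Interface

Orientations are given as a unit quaternion [w, x, y, z].
In Python, from workcell import bot gives the robot as it stands.
- The arm moves only by the tool play_rows, never from a script. Its argument "commands" is a list of rows, each a list of 3 entries, a list of its own where there are three numbers: the shift along the tool's x, y, z in m, then the turn, a rotation vector about the tool's x, y, z in degrees, then the opening, from 0 (shut) to 1 (fully open). A call has exactly 5 rows; each row is the pose to reach, as a shift and turn from the pose commanded when the call began, along the tool's axes at that moment; what a row does not reach only later rows make up. A row lasts 1/12 s, in which the tool goes at most 41.7 mm and 7.16 degrees, less where a joint would pass 70% of its speed; a pose out of reach is approached as far as the arm can. A call with a gripper value outside its range is refused whole. The fingers move at their own pace and stop on an object; "force" is the grip in N (left out, the last holds). Time passes only in rows, so rows that repeat a pose let the fingers close, or fill a call up. It gives the time, the measured TCP pose, the force and the opening at its end, in the units of the state.
- bot.read_state(): the state, without advancing time (a new reading comes with each control period).
- bot.capture(name): name is "side" or "top"; returns the picture (420x560x3 uint8, blue, green, red); there is no depth.
- bot.camera_info(name): a dict with "camera_matrix" (3x3 intrinsics, pixels), "xyz" and "rotation" of the camera in the world. Camera axes: x right, y up, looking along -z (the intrinsics and any distortion apply to the point x, -y, -z); pixel columns grow to the right and rows downward; lengths in m; the calibration is good to about 2 mm. A picture is of the moment at which its call begins. camera_info takes no time and is no camera call.
- bot.job_done(): hands the job in, once; it reports no verdict.
Trained networks look in the newest picture that a camera, given by its name, has taken for a name from the list of things; names that differ only in an ending like _2 or _b are one class to them, and where a whole thing is asked for, a point or a joint stands for the part that bears it (a point fixed in the world has none). Each returns a list of dicts, best first, with "p" (0 to 1); they miss things now and then, are a little off and sometimes report something else, mostly with a low value. They report only what shows in the picture. A call takes as long as a camera call. They do not tell look-alikes from the thing itself.
- bot.regions_of(thing, camera): "pixels" (420x560 bool, what is visible of it) and "rect" ([left, top, right, bottom] in pixels, round what is visible of it).
The state is a dict: "clock": time; "joint_positions": joint angles; "qvel": joint speeds; "joint_torque": joint torques, N m; "tcp_pos": TCP position; "tool_rot": TCP orientation; "contact_force": force on the tool from outside, world axes, zero at the start; "wrist_torque": the same for the moment, N m; "opening": opening from 0.0 (shut) to 1.0 (fully open).
Only numpy, scipy, OpenCV 4.12 (cv2) and the standard library are available. Lean on these libraries where they do the work, as an engineer would, in place of code of your own. Each camera call takes 0.05 s, during which the arm holds its last target.

## Working session

There is one attempt and no reset: what is moved stays moved. The work goes in short steps, Python scripts to look and compute and a tool call to move; the robot and the scene stay as the last step left them, time stands still between calls to the robot, and variables do not carry over. Pictures are saved under pics/ and viewed, and the job is handed in when it is done.

Besides the shell and the picture viewer there is one more tool, called after "Call:" in YAML: its name, and indented under it one key for each argument. play_rows: Moves the arm, as the interface text tells. Its arguments: {"type":"object","properties":{"commands":{"type":"array"},"force":{"type":"number"}},"required":["commands"]}

```bash
ls; mkdir -p pics; python3 - <<'E'
from workcell import bot
import cv2
print(bot.read_state())
for c in("side","top"):
    im=bot.capture(c); cv2.imwrite(f"pics/{c}0.png",im); print(c,bot.camera_info(c))
E
```

```text
pics
{'clock': 0.0, 'joint_positions': array([-1.48046942,  0.4267268 ,  0.07381616,  1.60659505, -0.03410829,
        1.11080909, -0.06712713]), 'qvel': array([-0.00019748, -0.00026896,  0.0006623 , -0.00035422,  0.00023943,
       -0.00101782,  0.00238245]), 'joint_torque': array([-4.75180568e-04, -9.35822439e+01,  3.66670042e+00, -4.54206061e+01,
       -4.87349310e-02,  2.01336807e-02,  1.24353937e-04]), 'tcp_pos': array([0.16024329, 0.65528526, 0.22978331]), 'tool_rot': array([-4.04757347e-05,  1.19641392e-01,  9.92816966e-01, -6.38777220e-04]), 'contact_force': array([-0.07218125, -0.59746935, -0.94614476]), 'wrist_torque': array([-0.04309249, -0.01717156,  0.02651708]), 'opening': 1.0023730894840872}
side {'camera_matrix': array([[442.90496981,   0.        , 279.31121131],
       [  0.        , 442.90496981, 208.58283676],
       [  0.        ,   0.        ,   1.        ]]), 'xyz': array([ 0.37416236, -1.12839582,  1.15011585]), 'rotation': array([ 0.91725399,  0.3767686 , -0.04254569, -0.12198524])}
top {'camera_matrix': array([[446.94966891,   0.        , 275.45225825],
       [  0.        , 446.94966891, 210.74750825],
       [  0.        ,   0.        ,   1.        ]]), 'xyz': array([ 0.33245375, -0.14248687,  1.47915023]), 'rotation': array([ 0.71491048,  0.07520747, -0.07621106, -0.6909694 ])}
```

View pics/top0.png

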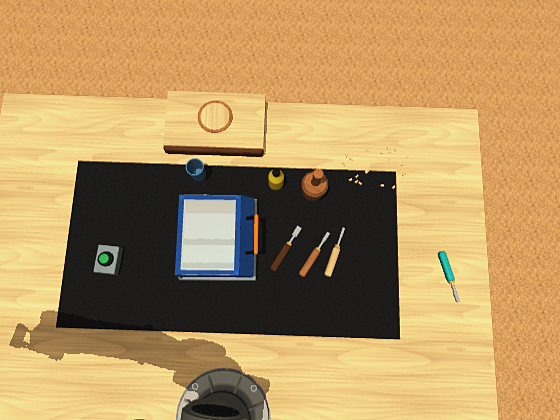

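View pics/side0.png

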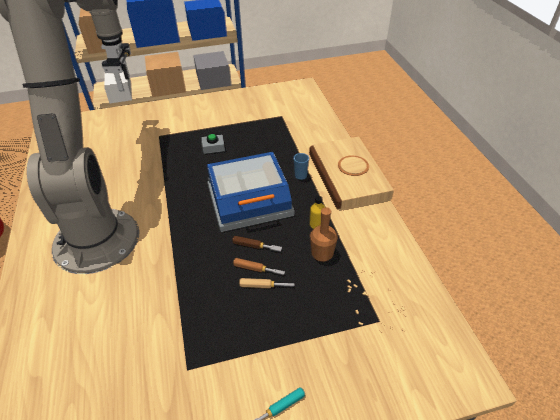

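```bash
cat > h.py <<'E'
from workcell import bot
import numpy as np, cv2
from scipy.spatial.transform import Rotation as R
def Rq(q): return R.from_quat([q[1],q[2],q[3],q[0]])
INFO={c:bot.camera_info(c) for c in("side","top")}
def proj(P,c):
    i=INFO[c]; p=Rq(i["rotation"]).inv().apply(np.atleast_2d(P)-i["xyz"]); p=p*[1,-1,-1]
    q=p@i["camera_matrix"].T; return q[:,:2]/q[:,2:]
def ray(uv,c):
    i=INFO[c]; uv=np.atleast_2d(uv).astype(float)
    d=np.c_[uv,np.ones(len(uv))]@np.linalg.inv(i["camera_matrix"]).T*[1,-1,-1]
    return i["xyz"],Rq(i["rotation"]).apply(d)
def onz(uv,c,z):
    o,d=ray(uv,c); return o+d*((z-o[2])/d[:,2])[:,None]
def tri(uv1,uv2):
    o1,d1=ray(uv1,"side");o2,d2=ray(uv2,"top");d1=d1[0];d2=d2[0]
    s=np.linalg.lstsq(np.c_[d1,-d2],o2-o1,rcond=None)[0]
    a=o1+s[0]*d1;b=o2+s[1]*d2; return (a+b)/2,np.linalg.norm(a-b)
def pca(pix):
    v,u=np.nonzero(pix); P=np.c_[u,v].astype(float); m=P.mean(0); w,V=np.linalg.eigh(np.cov((P-m).T)); return m,V[:,1],np.sqrt(w)
def st():
    s=bot.read_state(); r=Rq(s["tool_rot"]); return s,r
E
python3 - <<'E'
from h import *
np.set_printoptions(precision=4,suppress=True)
for t in ["tool0_mid","tool1_mid","tool2_mid","tool3_mid","hood","hood_bar","start","mallet","oil","pot"]:
    for c in("top","side"):
        for r in bot.regions_of(t,c)[:3]:
            m,a,w=pca(r["pixels"]); print(t,c,round(r["p"],2),np.round(r["rect"]),m,a,w,r["pixels"].sum(), onz(m,c,0.012)[0])
            np.save(f"pics/{t}_{c}_{round(r['p'],2)}.npy",r["pixels"])
for c in("top","side"):
    im=cv2.imread(f"pics/{c}0.png")
    hsv=cv2.cvtColor(im,cv2.COLOR_BGR2HSV)
    box=(slice(205,260),slice(248,265)) if c=="top" else (slice(188,212),slice(232,282))
    m=np.zeros(im.shape[:2],bool); h=hsv[box]; m[box]=(h[...,0]>5)&(h[...,0]<20)&(h[...,1]>190)&(h[...,2]>150)
    v,u=np.nonzero(m); print(c,"bar",pca(m),u.min(),u.max(),v.min(),v.max(),m.sum())
E
```

```text
tool0_mid top 0.67 [323. 228. 345. 274.] [333.35   256.3433] [-0.3316  0.9434] [ 2.081  12.7894] 300 [ 0.5053 -0.3346  0.012 ]
tool0_mid side 0.71 [240. 279. 291. 290.] [260.0083 282.8788] [-0.9993 -0.0375] [ 2.4385 13.372 ] 363 [ 0.5054 -0.337   0.012 ]
tool1_mid top 0.9 [440. 255. 459. 301.] [448.6519 274.    ] [0.3234 0.9463] [ 2.5174 13.4088] 405 [ 0.4604 -0.7115  0.012 ]
tool1_mid top 0.69 [301. 231. 330. 276.] [311.063  259.0889] [-0.5368  0.8437] [ 1.9706 12.7471] 270 [ 0.4938 -0.2615  0.012 ]
tool1_mid top 0.65 [175. 193. 258. 281.] [216.6183 237.4713] [-0.1261  0.992 ] [23.2024 24.5922] 6917 [0.5548 0.0527 0.012 ]
tool1_mid side 0.9 [233. 256. 282. 276.] [253.5215 265.7485] [-0.9752 -0.2212] [ 2.2528 12.9253] 326 [ 0.5003 -0.2671  0.012 ]
tool1_mid side 0.77 [252. 390. 302. 420.] [283.6021 402.9474] [-0.8427  0.5384] [ 2.8819 13.6622] 475 [ 0.4803 -0.7078  0.012 ]
tool1_mid side 0.23 [208. 152. 290. 232.] [248.9739 191.0737] [-0.998  -0.0636] [19.2261 21.9199] 5100 [0.5595 0.0791 0.012 ]
tool3_mid top 0.89 [270. 226. 302. 269.] [283.6617 251.297 ] [-0.53   0.848] [ 1.8902 13
[... 2332 characters left out ...]
012 ]
oil side 0.29 [208. 151. 292. 229.] [248.7856 191.0024] [-0.9992 -0.0396] [19.1215 21.8621] 5069 [0.5589 0.0797 0.012 ]
pot top 0.72 [183. 156. 204. 178.] [195.9455 169.4394] [0.5224 0.8527] [4.4177 5.9852] 330 [0.7875 0.1379 0.012 ]
pot side 0.9 [293. 151. 308. 178.] [300.7471 165.2529] [-0.067   0.9978] [3.9601 7.0942] 348 [0.79   0.1705 0.012 ]
pot side 0.68 [207. 148. 298. 230.] [249.0706 191.2914] [-1.      0.0038] [19.5706 21.8514] 5186 [0.5596 0.0778 0.012 ]
top bar (array([255.5032, 233.871 ]), array([-0.0035,  1.    ]), array([ 1.1123, 11.2341])) 254 257 214 253 155
side bar (array([255.8621, 199.1034]), array([-0.9786,  0.2058]), array([ 0.9531, 10.0374])) 239 273 195 204 116
```

```bash
python3 - <<'E'
import cv2
a=cv2.imread("pics/top0.png")[180:320,80:380]; cv2.imwrite("pics/c1.png",cv2.resize(a,None,fx=2.6,fy=2.6,interpolation=cv2.INTER_CUBIC))
a=cv2.imread("pics/side0.png")[120:310,180:360]; cv2.imwrite("pics/c2.png",cv2.resize(a,None,fx=3,fy=3,interpolation=cv2.INTER_CUBIC))
E
```

```text
(no output)
```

View pics/c1.png

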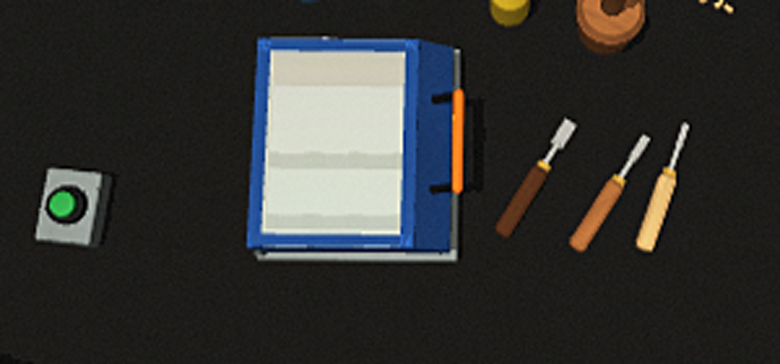

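View pics/c2.png

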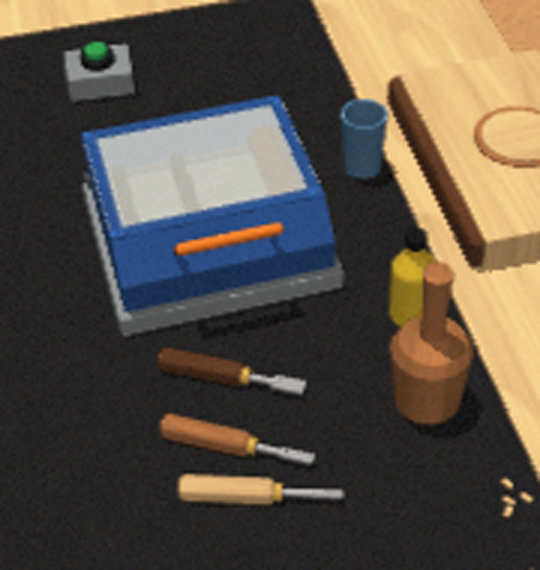

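```bash
python3 - <<'E'
from h import *
np.set_printoptions(precision=4,suppress=True)
print("bar tri",tri([255.86,199.1],[255.5,233.87]))
a=onz([[255.5,214],[255.5,253.5]],"top",.124); print(a,np.linalg.norm(a[0]-a[1]),a.mean(0))
b=onz([[274,195.3],[238.5,203]],"side",.124); print(b,np.linalg.norm(b[0]-b[1]),b.mean(0))
for e in(a,b): d=e[0]-e[1]; print("yaw",np.degrees(np.arctan2(d[1],d[0])))
# start button from crop
print("start",tri([180+95/3,120+48/3],[80+64/2.6,180+204/2.6]))
# machine corners top of hood (z=0.12): crop1 coordinates
def C(p): return [80+p[0]/2.6,180+p[1]/2.6]
q=onz([C(p) for p in[(260,40),(414,42),(252,247),(408,250)]],"top",.12);print(q)
b=onz([C(p) for p in[(458,260),(458,50),(260,258)]],"top",.03);print(b)
# tools by color segmentation
for c in("top","side"):
    im=cv2.imread(f"pics/{c}0.png");hsv=cv2.cvtColor(im,cv2.COLOR_BGR2HSV)
    for n,box in ({"t3":(268,224,304,272),"t1":(298,228,332,278),"t0":(323,226,347,278)} if c=="top" else {"t3":(230,234,284,252),"t1":(231,257,286,277),"t0":(238,277,296,291)}).items():
        l,t,r,bb=box; m=np.zeros(im.shape[:2],bool); h=hsv[t:bb,l:r]; m[t:bb,l:r]=(h[...,2]>60)
        mm,ax,w=pca(m); hm=np.zeros_like(m); hm[t:bb,l:r]=(h[...,2]>60)&(h[...,1]>80)
        P=np.argwhere(m)[:,::-1]; s=(P-mm)@ax; Q=np.argwhere(hm)[:,::-1]; sh=(Q-mm)@ax
        ends=onz([mm+ax*(s.min()-.0),mm+ax*(s.max())],c,.012); print(c,n,ends,np.linalg.norm(ends[0]-ends[1]),"handle",np.r_[sh.min(),sh.max(),s.min(),s.max()])
E
```

```text
bar tri (array([ 0.5547, -0.0805,  0.1203]), np.float64(0.0021224271655450886))
[[ 0.6153 -0.078   0.124 ]
 [ 0.4927 -0.0833  0.124 ]] 0.12267057565923657 [ 0.554  -0.0806  0.124 ]
[[ 0.6178 -0.0827  0.124 ]
 [ 0.4959 -0.0867  0.124 ]] 0.12197193730398304 [ 0.5568 -0.0847  0.124 ]
yaw 2.4644529276873772
yaw 1.8685613811986748
start (array([0.4706, 0.3974, 0.0585]), np.float64(0.004324729985771354))
[[ 0.6675  0.1611  0.12  ]
 [ 0.6715 -0.0244  0.12  ]
 [ 0.4202  0.1508  0.12  ]
 [ 0.4229 -0.0301  0.12  ]]
[[ 0.4187 -0.0849  0.03  ]
 [ 0.6853 -0.0735  0.03  ]
 [ 0.4129  0.1593  0.03  ]]
top t3 [[ 0.6026 -0.2198  0.012 ]
 [ 0.4516 -0.1425  0.012 ]] 0.16966111913445175 handle [ -9.2175  23.4201 -27.6659  23.4201]
top t1 [[ 0.5894 -0.2959  0.012 ]
 [ 0.4321 -0.2662  0.012 ]] 0.16002668383987267 handle [-11.7225  19.6937 -28.6213  19.6937]
top t0 [[ 0.6072 -0.3488  0.012 ]
 [ 0.4398 -0.3187  0.012 ]] 0.1700634344994447 handle [-10.5411  22.5706 -28.5415  22.5706]
side t3 [[ 0.6033 -0.2232  0.012 ]
 [ 0.4561 -0.1309  0.012 ]] 0.17378639548962005 handle [ -7.5029  24.0512 -26.1671  24.0512]
side t1 [[ 0.5875 -0.3194  0.012 ]
 [ 0.4399 -0.2299  0.012 ]] 0.17262486446999176 handle [-10.7207  22.0338 -30.5835  22.0338]
side t0 [[ 0.6055 -0.3703  0.012 ]
 [ 0.443  -0.3156  0.012 ]] 0.17143373118274674 handle [-13.4654  21.5899 -33.6314  21.5899]
```

Call:
play_rows:
  commands:
    - [[-0.033,-0.013,-0.004],[0,0,-3.2],1]
    - [[-0.066,-0.026,-0.008],[0,0,-6.4],1]
    - [[-0.1,-0.039,-0.012],[0,0,-9.6],1]
    - [[-0.135,-0.052,-0.016],[0,0,-12.8],1]
    - [[-0.17,-0.065,-0.02],[0,0,-15.9],1]
  force: 20

```text
clock: 1.52
tcp_pos: [0.3112, 0.551, 0.2508]
tool_rot: [0.0, -0.02, 1.0, 0.0]
contact_force: [0.5, 1.8, 1.8]
opening: 1.001
```

```bash
cat >> h.py <<'E'
def status(tgt=None,yawt=None):
    """tgt world pos; yawt: world yaw (deg) wanted for tool -x axis"""
    s,r=st(); X=r.apply([1,0,0]); Z=r.apply([0,0,1]); yaw=np.degrees(np.arctan2(-X[1],-X[0]))
    print("t",round(s["clock"],2),"tcp",s["tcp_pos"].round(4),"yaw",yaw.round(2),"z",Z.round(4),"q",s["joint_positions"].round(2),"F",s["contact_force"].round(1),"op",round(s["opening"],3))
    if tgt is not None:
        d=r.inv().apply(np.array(tgt)-s["tcp_pos"]); 
        msg=["shift",d.round(4)]
        if yawt is not None:
            h=np.radians(yawt); RT=R.from_matrix(np.array([[-np.cos(h),-np.sin(h),0],[-np.sin(h),np.cos(h),0],[0,0,-1]]).T.T if 0 else np.column_stack([[-np.cos(h),-np.sin(h),0],[-np.sin(h),np.cos(h),0],[0,0,-1]]))
            msg+=["turn",(r.inv()*RT).as_rotvec(degrees=True).round(2)]
        print(*msg)
E
python3 - <<'E'
from h import *
status([.46,.42,.25],2.1)
status([.555,-.082,.21],2.1)
E
```

```text
t 1.52 tcp [0.3112 0.551  0.2508] yaw 2.34 z [ 1.e-04  1.e-04 -1.e+00] q [-1.22  0.34  0.08  1.69 -0.03  1.12  0.48] F [0.5 1.8 1.8] op 1.001
shift [-0.1433 -0.137   0.0008] turn [0.01 0.   0.24]
t 1.52 tcp [0.3112 0.551  0.2508] yaw 2.34 z [ 1.e-04  1.e-04 -1.e+00] q [-1.22  0.34  0.08  1.69 -0.03  1.12  0.48] F [0.5 1.8 1.8] op 1.001
shift [-0.2178 -0.6424  0.0407] turn [0.01 0.   0.24]
```

Call:
play_rows:
  commands:
    - [[-0.025,-0.025,0],[0,0,0],1]
    - [[-0.05,-0.055,0],[0,0,0],1]
    - [[-0.08,-0.085,0],[0,0,0],1]
    - [[-0.11,-0.115,0],[0,0,0],1]
    - [[-0.13,-0.15,0],[0,0,0],1]

```text
clock: 1.93
tcp_pos: [0.4474, 0.4062, 0.2505]
tool_rot: [0.0, -0.019, 1.0, 0.0]
contact_force: [0.9, 0.4, -0.2]
opening: 1.001
```

Call:
play_rows:
  commands:
    - [[-0.015,-0.035,0],[0,0,0],1]
    - [[-0.03,-0.072,0],[0,0,0],1]
    - [[-0.04,-0.11,0],[0,0,0],1]
    - [[-0.05,-0.15,0],[0,0,0],1]
    - [[-0.06,-0.19,0],[0,0,0],1]

```text
clock: 2.35
tcp_pos: [0.5129, 0.2177, 0.2506]
tool_rot: [0.0, -0.019, 1.0, 0.0]
contact_force: [0.2, 0.6, -0.5]
opening: 1.001
```

Call:
play_rows:
  commands:
    - [[-0.01,-0.04,0],[0,0,0],1]
    - [[-0.02,-0.08,0],[0,0,0],1]
    - [[-0.025,-0.12,0],[0,0,0],1]
    - [[-0.03,-0.16,0],[0,0,0],1]
    - [[-0.03,-0.2,0],[0,0,0],1]

```text
clock: 2.77
tcp_pos: [0.5506, 0.0189, 0.2507]
tool_rot: [0.0, -0.019, 1.0, 0.0]
contact_force: [1.1, -0.5, 0.2]
opening: 1.0
```

```bash
python3 - <<'E'
from h import *
status([.555,-.082,.21],2.1)
E
```

```text
t 2.77 tcp [0.5506 0.0189 0.2507] yaw 2.16 z [ 7.e-04  0.e+00 -1.e+00] q [-0.47  0.21  0.37  1.88 -0.09  1.07  1.54] F [ 1.1 -0.5  0.2] op 1.0
shift [-0.0006 -0.101   0.0407] turn [0.   0.04 0.06]
```

Call:
play_rows:
  commands:
    - [[0,-0.03,0],[0,0,0],0.5]
    - [[0,-0.06,0.005],[0,0,0],0.5]
    - [[0,-0.09,0.02],[0,0,0],0.5]
    - [[0,-0.101,0.04],[0,0,0],0.5]
    - [[0,-0.101,0.055],[0,0,0],0.5]

```text
clock: 3.18
tcp_pos: [0.5536, -0.0837, 0.1948]
tool_rot: [0.0, -0.017, 1.0, -0.0]
contact_force: [-0.8, -0.0, -1.5]
opening: 0.681
```

```bash
python3 - <<'E'
from h import *
status([.555,-.083,.13],2.1)
a=bot.capture("side")[120:310,180:360]; b=bot.capture("top")[180:320,160:360]
cv2.imwrite("pics/g1.png",np.hstack([cv2.resize(a,(400,422)),cv2.resize(b,(400,422))]))
E
```

```text
t 3.18 tcp [ 0.5536 -0.0837  0.1948] yaw 1.91 z [ 5.e-04 -1.e-03 -1.e+00] q [-0.31  0.29  0.42  1.92 -0.14  0.96  1.78] F [-0.8 -0.  -1.5] op 0.681
shift [-0.0014  0.0007  0.0648] turn [-0.06  0.03 -0.19]
```

View pics/g1.png

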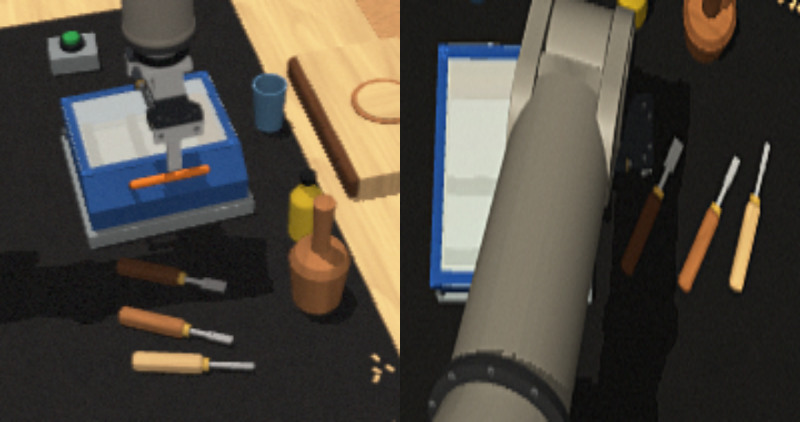

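Call:
play_rows:
  commands:
    - [[0,0,0.01],[0,0,0],0.5]
    - [[0,0,0.025],[0,0,0],0.5]
    - [[0,0,0.04],[0,0,0],0.5]
    - [[0,0,0.055],[0,0,0],0.5]
    - [[0,0,0.066],[0,0,0],0.5]

```text
clock: 3.7
tcp_pos: [0.5542, -0.0791, 0.1289]
tool_rot: [0.0, -0.02, 1.0, 0.0]
contact_force: [0.0, -0.9, 0.1]
opening: 0.504
```

Call:
play_rows:
  commands:
    - [[0,0,0],[0,0,0],0.3]
    - [[0,0,0],[0,0,0],0.1]
    - [[0,0,0],[0,0,0],0]
    - [[0,0,0],[0,0,0],0]
    - [[0,0,0],[0,0,0],0]

```text
clock: 4.12
tcp_pos: [0.5544, -0.0801, 0.1303]
tool_rot: [0.001, -0.019, 1.0, -0.0]
contact_force: [0.9, -16.0, 2.3]
opening: 0.181
```

```bash
python3 - <<'E'
from h import *
status([.555,-.083,.13],2.1)
E
```

```text
t 4.12 tcp [ 0.5544 -0.0801  0.1303] yaw 2.16 z [ 1.3e-03 -1.0e-04 -1.0e+00] q [-0.29  0.37  0.39  1.98 -0.19  0.82  1.82] F [  0.9 -16.    2.3] op 0.181
shift [-0.0005 -0.0029  0.0003] turn [-0.01  0.07  0.06]
```

Call:
play_rows:
  commands:
    - [[0,-0.002,0],[0,0,0],0]
    - [[0,-0.003,0],[0,0,0],0]
    - [[0,-0.003,0],[0,0,0],0]
    - [[0,-0.003,0],[0,0,0],0]
    - [[0,-0.003,0],[0,0,0],0]

```text
clock: 4.53
tcp_pos: [0.5545, -0.0821, 0.1302]
tool_rot: [0.001, -0.019, 1.0, 0.001]
contact_force: [-1.6, 6.7, 6.3]
opening: 0.143
```

```bash
python3 - <<'E'
from h import *
status([.555,-.083,.13],2.1)
E
```

```text
t 4.53 tcp [ 0.5545 -0.0821  0.1302] yaw 2.19 z [ 0.001   0.0012 -1.    ] q [-0.28  0.37  0.39  1.98 -0.19  0.83  1.82] F [-1.6  6.7  6.3] op 0.143
shift [-0.0004 -0.0009  0.0002] turn [0.07 0.06 0.09]
```

Call:
play_rows:
  commands:
    - [[0,0.01,-0.025],[0,0,0],0]
    - [[0,0.023,-0.049],[0,0,0],0]
    - [[0,0.038,-0.0715],[0,0,0],0]
    - [[0,0.055,-0.092],[0,0,0],0]
    - [[0,0.0747,-0.111],[0,0,0],0]
  force: 25

```text
clock: 4.95
tcp_pos: [0.5515, -0.0098, 0.2423]
tool_rot: [0.001, -0.018, 1.0, -0.001]
contact_force: [4.4, -6.3, -3.0]
opening: 0.143
```

```bash
python3 - <<'E'
from h import *
status([.555-.0027,-.082+.0747,.13+.111],2.1)
E
```

```text
t 4.95 tcp [ 0.5515 -0.0098  0.2423] yaw 2.04 z [ 0.0016 -0.0017 -1.    ] q [-0.44  0.22  0.4   1.89 -0.1   1.05  1.6 ] F [ 4.4 -6.3 -3. ] op 0.143
shift [-0.0009  0.0025  0.0013] turn [-0.1   0.09 -0.06]
```

Call:
play_rows:
  commands:
    - [[0,0.021,-0.0167],[0,0,0],0]
    - [[0,0.044,-0.031],[0,0,0],0]
    - [[0,0.0687,-0.043],[0,0,0],0]
    - [[0,0.094,-0.0524],[0,0,0],0]
    - [[0,0.12,-0.059],[0,0,0],0]

```text
clock: 5.37
tcp_pos: [0.548, 0.1112, 0.3024]
tool_rot: [0.002, -0.018, 1.0, 0.0]
contact_force: [8.5, -3.8, 4.4]
opening: 0.14
```

```bash
python3 - <<'E'
from h import *
status([.555-.007,-.082+.195,.13+.170],2.1)
E
```

```text
t 5.37 tcp [0.548  0.1112 0.3024] yaw 2.05 z [ 4.6e-03  2.0e-04 -1.0e+00] q [-0.61  0.18  0.33  1.8  -0.06  1.17  1.35] F [ 8.5 -3.8  4.4] op 0.14
shift [-0.      0.0018  0.0024] turn [ 0.    0.26 -0.05]
```

Call:
play_rows:
  commands:
    - [[0,0.027,-0.004],[0,0,0],0]
    - [[0,0.054,-0.005],[0,0,0],0]
    - [[0,0.081,-0.003],[0,0,0],0]
    - [[0,0.108,0.0016],[0,0,0],0]
    - [[0,0.134,0.009],[0,0,0],0]

```text
clock: 5.78
tcp_pos: [0.543, 0.2472, 0.2922]
tool_rot: [0.002, -0.019, 1.0, 0.001]
contact_force: [9.7, -0.6, -0.0]
opening: 0.14
```

Call:
play_rows:
  commands:
    - [[0,0.025,0.01],[0,0,0],0]
    - [[0,0.049,0.023],[0,0,0],0]
    - [[0,0.0716,0.038],[0,0,0],0]
    - [[0,0.089,0.052],[0,0,0],0]
    - [[0,0.099,0.0615],[0,0,0],0]

```text
clock: 6.2
tcp_pos: [0.5387, 0.3471, 0.2285]
tool_rot: [0.001, -0.02, 1.0, 0.001]
contact_force: [7.6, 4.2, 0.8]
opening: 0.142
```

```bash
python3 - <<'E'
from h import *
status([.555-.0155,-.082+.428,.13+.099],2.1)
a=bot.capture("side")[60:310,160:360]
cv2.imwrite("pics/g2.png",cv2.resize(a,None,fx=2.2,fy=2.2))
E
```

```text
t 6.2 tcp [0.5387 0.3471 0.2285] yaw 2.25 z [ 0.0027  0.0017 -1.    ] q [-0.84  0.37  0.21  1.7  -0.09  1.07  1.01] F [7.6 4.2 0.8] op 0.142
shift [-0.0007 -0.0012 -0.0005] turn [0.09 0.16 0.15]
```

View pics/g2.png

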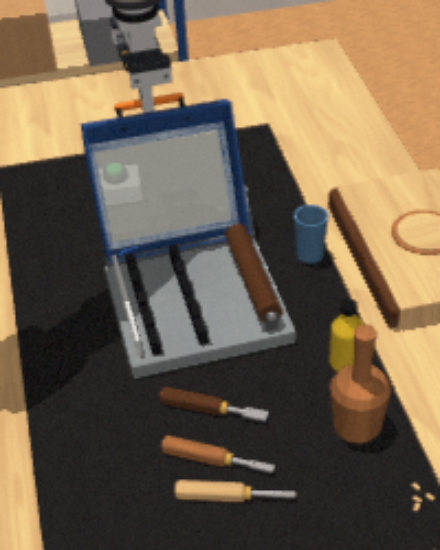

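Call:
play_rows:
  commands:
    - [[0,0,0],[0,0,0],0.5]
    - [[0,0,0],[0,0,0],0.5]
    - [[0,0,0],[0,0,0],0.5]
    - [[0,0,-0.02],[0,0,0],0.5]
    - [[0,0,-0.05],[0,0,0],0.5]

```text
clock: 6.67
tcp_pos: [0.5369, 0.343, 0.2774]
tool_rot: [-0.002, -0.019, 1.0, -0.002]
contact_force: [1.1, 0.4, 0.9]
opening: 0.459
```

Call:
play_rows:
  commands:
    - [[0,0,-0.03],[0,0,0],0.5]
    - [[0,0,-0.05],[0,0,0],0.5]
    - [[0.05,0,-0.06],[0,0,0],0.5]
    - [[0.09,0,-0.06],[0,0,0],0.5]
    - [[0.1,0,-0.06],[0,0,0],0.5]

```text
clock: 7.08
tcp_pos: [0.4346, 0.3402, 0.3402]
tool_rot: [0.0, -0.019, 1.0, 0.001]
contact_force: [0.8, 1.1, 0.9]
opening: 0.5
```

```bash
python3 - <<'E'
from h import *
status()
a=bot.capture("top"); b=bot.capture("side"); cv2.imwrite("pics/t3.png",a); cv2.imwrite("pics/s3.png",b)
cv2.imwrite("pics/t3c.png",cv2.resize(a[170:320,140:360],None,fx=3.5,fy=3.5,interpolation=cv2.INTER_CUBIC))
cv2.imwrite("pics/s3c.png",cv2.resize(b[110:310,190:350],None,fx=3,fy=3,interpolation=cv2.INTER_CUBIC))
E
```

```text
t 7.08 tcp [0.4346 0.3402 0.3402] yaw 2.21 z [ 0.      0.0012 -1.    ] q [-0.95  0.14  0.19  1.75 -0.03  1.25  0.86] F [0.8 1.1 0.9] op 0.5
```

View pics/t3c.png

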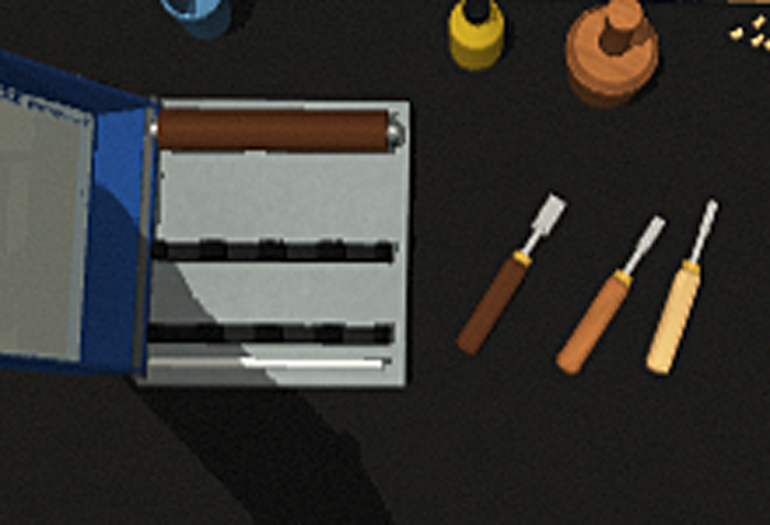

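View pics/s3c.png

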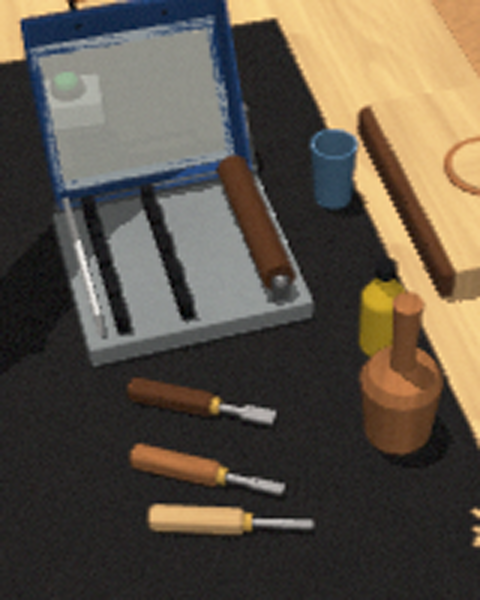

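```bash
python3 - <<'E'
from h import *
np.set_printoptions(precision=4,suppress=True)
im=cv2.imread("pics/t3.png"); g=cv2.cvtColor(im,cv2.COLOR_BGR2GRAY).astype(int)
for u in (190,195,205,215,225,235,245): print(u,[ (v,g[v,u]) for v in range(234,284)] if u==235 else '')
u=235
# subpixel edges: along columns 215..248 lower edge of base, saddle bands
def cross(col,lo,hi,th):
    out=[]
    for v in range(lo,hi):
        a,b=col[v],col[v+1]
        if (a-th)*(b-th)<0: out.append((round(v+(th-a)/(b-a),2),'d' if b<a else 'u'))
    return out
for u in (190,200,210,220,230,240,245):
    print(u,cross(g[:,u],195,290,85))
for v in (210,222,250,255,275): print(v,cross(g[v],240,270,70))
E
```

```text
190 
195 
205 
215 
225 
235 [(234, np.int64(163)), (235, np.int64(164)), (236, np.int64(164)), (237, np.int64(175)), (238, np.int64(149)), (239, np.int64(53)), (240, np.int64(5)), (241, np.int64(14)), (242, np.int64(18)), (243, np.int64(10)), (244, np.int64(0)), (245, np.int64(159)), (246, np.int64(172)), (247, np.int64(162)), (248, np.int64(163)), (249, np.int64(159)), (250, np.int64(159)), (251, np.int64(157)), (252, np.int64(159)), (253, np.int64(159)), (254, np.int64(161)), (255, np.int64(163)), (256, np.int64(157)), (257, np.int64(160)), (258, np.int64(163)), (259, np.int64(163)), (260, np.int64(163)), (261, np.int64(177)), (262, np.int64(88)), (263, np.int64(14)), (264, np.int64(6)), (265, np.int64(18)), (266, np.int64(12)), (267, np.int64(0)), (268, np.int64(62)), (269, np.int64(161)), (270, np.int64(169)), (271, np.int64(165)), (272, np.int64(172)), (273, np.int64(255)), (274, np.int64(222)), (275, np.int64(144)), (276, np.int64(157)), (277, np.int64(166)), (278, np.int64(175)), (279, np.int64(163)), (280, np.int64(74)), (281, np.int64(21)), (282, np.int64(25)), (283, np.int
[... 1313 characters left out ...]
t64(262.34), 'd'), (np.float64(267.77), 'u'), (np.float64(279.87), 'd')]
240 [(np.float64(198.46), 'u'), (np.float64(200.92), 'd'), (np.float64(213.34), 'u'), (np.float64(239.13), 'd'), (np.float64(244.54), 'u'), (np.float64(262.93), 'd'), (np.float64(268.24), 'u'), (np.float64(279.87), 'd')]
245 [(np.float64(198.47), 'u'), (np.float64(200.9), 'd'), (np.float64(213.33), 'u'), (np.float64(239.44), 'd'), (np.float64(244.55), 'u'), (np.float64(262.93), 'd'), (np.float64(268.27), 'u'), (np.float64(279.88), 'd')]
210 [(np.float64(253.57), 'u'), (np.float64(256.62), 'd')]
222 [(np.float64(256.51), 'd')]
250 [(np.float64(255.72), 'd')]
255 [(np.float64(255.64), 'd')]
275 [(np.float64(255.47), 'd')]
```

```bash
python3 - <<'E'
from h import *
np.set_printoptions(precision=4,suppress=True)
for u in(210,230,245):
  print("saddle foot", onz([[u,245.0],[u,268.3]],"top",.03)[:,:2].ravel(), "base edge",onz([[u,198.9],[u,280.3]],"top",.03)[:,:2].ravel())
  print("ridge", onz([[u,238.4],[u,262.6]],"top",.068)[:,:2].ravel(),"floor", onz([[u,239.4],[u,263.3]],"top",.048)[:,:2].ravel())
print("right edge",onz([[257.1,210.5],[256.1,255.5],[255.95,275.5]],"top",.03)[:,:2])
psi=np.radians(2.1)
M=np.array([[np.cos(psi),-np.sin(psi)],[np.sin(psi),np.cos(psi)]])
bar=np.array([.555,-.082]); H=bar-M@[0,-.245]; print("hinge",H)
P=[];
for k in range(4):
    for x in(-.038,.038): P.append([*(H+M@[x,-.199+.054*k]),.05])
for name in("top","side"):
    im=cv2.imread(f"pics/{name[0]}3.png"); s=4
    x0,y0,x1,y1=(170,190,290,290) if name=="top" else (200,160,300,240)
    c=cv2.resize(im[y0:y1,x0:x1],None,fx=6,fy=6,interpolation=cv2.INTER_NEAREST); c=cv2.convertScaleAbs(c,alpha=1.0,beta=60)
    for q in proj(P,name): cv2.circle(c,tuple(int(v) for v in ((q-[x0,y0])*6+3)),4,(0,0,255),1)
    cv2.imwrite(f"pics/ov_{name}.png",c)
E
```

```text
saddle foot [0.5266 0.0703 0.451  0.0654] base edge [0.6811 0.0803 0.4128 0.0629]
ridge [0.5426 0.0661 0.4658 0.0611] floor [0.5423 0.0688 0.4654 0.0639]
saddle foot [0.5288 0.0052 0.4532 0.001 ] base edge [ 0.6834  0.0137  0.4149 -0.0011]
ridge [ 0.5448  0.0024  0.4679 -0.0018] floor [0.5445 0.0043 0.4676 0.0001]
saddle foot [ 0.5305 -0.0437  0.4549 -0.0474] base edge [ 0.6851 -0.0363  0.4166 -0.0492]
ridge [ 0.5464 -0.0453  0.4695 -0.049 ] floor [ 0.5462 -0.0441  0.4692 -0.0478]
right edge [[ 0.647  -0.0783]
 [ 0.4974 -0.0814]
 [ 0.433  -0.0837]]
hinge [0.546  0.1628]
```

View pics/ov_top.png

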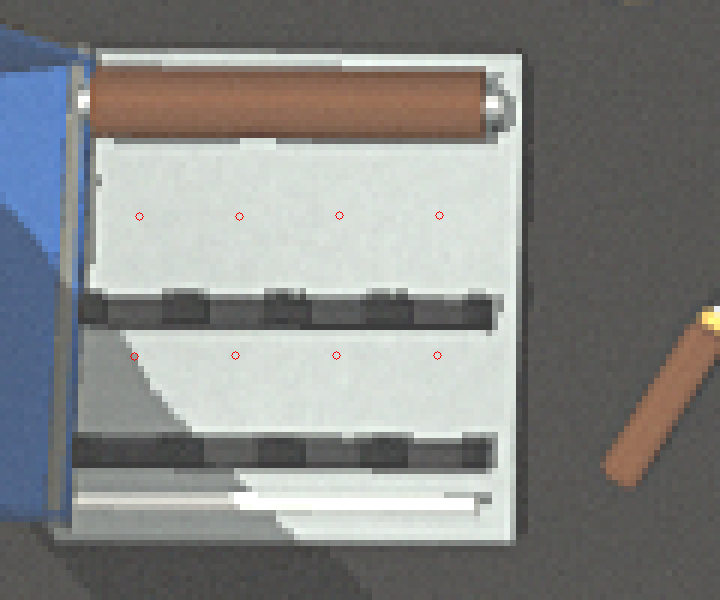

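View pics/ov_side.png

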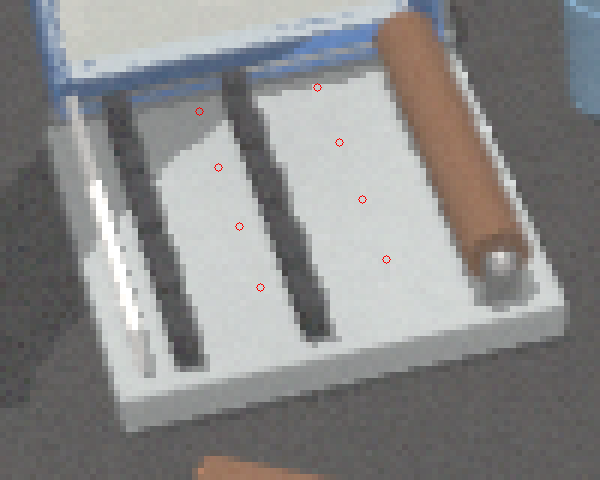

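```bash
cat >> h.py <<'E'
PSI=np.radians(1.95)
CR={0:np.array([.4998,-.0380]),1:np.array([.4980,.0160]),2:np.array([.4962,.0700])}
BOX={"top":{"t3":(262,218,308,278),"t1":(296,222,334,282),"t0":(324,220,350,282)},"side":{"t3":(228,232,286,253),"t1":(229,255,290,277),"t0":(236,276,298,293)}}
def toolfit(name,img,c,box=None,dbg=None):
    l,t,r,b=box or BOX[c][name]; hsv=cv2.cvtColor(img,cv2.COLOR_BGR2HSV)[t:b,l:r]
    hm=((hsv[...,2]>55)&(hsv[...,1]>70)).astype(np.uint8); am=(hsv[...,2]>70).astype(np.uint8)
    n,lab,stt,_=cv2.connectedComponentsWithStats(hm); k=1+np.argmax(stt[1:,4]); hm=lab==k
    v,u=np.nonzero(hm); P=np.c_[u+l,v+t].astype(float); W=onz(P,c,.014)[:,:2]
    m=W.mean(0); w,V=np.linalg.eigh(np.cov((W-m).T)); ax=V[:,1]; ax=ax if ax[0]>0 else -ax
    s=(W-m)@ax; n_=(W-m)@np.array([-ax[1],ax[0]])
    v,u=np.nonzero(am); A=onz(np.c_[u+l,v+t],c,.014)[:,:2]; sa=(A-m)@ax; la=np.abs((A-m)@np.array([-ax[1],ax[0]])); sa=sa[la<.02]
    print(c,name,"butt+50",(m+ax*(s.min()+.05)).round(4),"tip-120",(m+ax*(sa.max()-.12)).round(4),"yaw",np.degrees(np.arctan2(ax[1],ax[0])).round(1),"hl",np.ptp(s).round(3),"tot",(sa.max()-s.min()).round(3),"w",np.ptp(n_).round(3))
    return m,ax
E
python3 - <<'E'
from h import *
ims={c:cv2.imread(f"pics/{c[0]}3.png") for c in("top","side")}
for n in("t3","t1","t0"):
    for c in ims: toolfit(n,ims[c],c)
P=[]
for k in CR:
    for x in(-.038,.038): P.append([*(CR[k]+x*np.array([np.cos(PSI),np.sin(PSI)])),.048])
out=[]
for name in("top","side"):
    im=ims[name]
    x0,y0,x1,y1=(180,230,260,290) if name=="top" else (210,165,270,225)
    c=cv2.resize(im[y0:y1,x0:x1],None,fx=6,fy=6,interpolation=cv2.INTER_NEAREST); c=cv2.convertScaleAbs(c,alpha=1.5,beta=60)
    for q in proj(P,name): cv2.circle(c,tuple(int(v) for v in ((q-[x0,y0])*6+3)),4,(0,0,255),1)
    out.append(cv2.resize(c,(400,400*c.shape[0]//c.shape[1]))[:300])
cv2.imwrite("pics/ov2.png",np.hstack(out))
E
```

```text
top t3 butt+50 [ 0.4981 -0.1595] tip-120 [ 0.4983 -0.1596] yaw -30.3 hl 0.108 tot 0.17 w 0.022
side t3 butt+50 [ 0.4984 -0.1599] tip-120 [ 0.501  -0.1615] yaw -31.0 hl 0.11 tot 0.173 w 0.033
top t1 butt+50 [ 0.4821 -0.2541] tip-120 [ 0.4826 -0.2544] yaw -31.6 hl 0.109 tot 0.171 w 0.024
side t1 butt+50 [ 0.4821 -0.2569] tip-120 [ 0.4847 -0.2586] yaw -32.3 hl 0.112 tot 0.173 w 0.035
top t0 butt+50 [ 0.4881 -0.3288] tip-120 [ 0.4898 -0.3294] yaw -18.6 hl 0.11 tot 0.172 w 0.025
side t0 butt+50 [ 0.4894 -0.3325] tip-120 [ 0.4914 -0.3332] yaw -18.8 hl 0.11 tot 0.172 w 0.035
```

View pics/ov2.png

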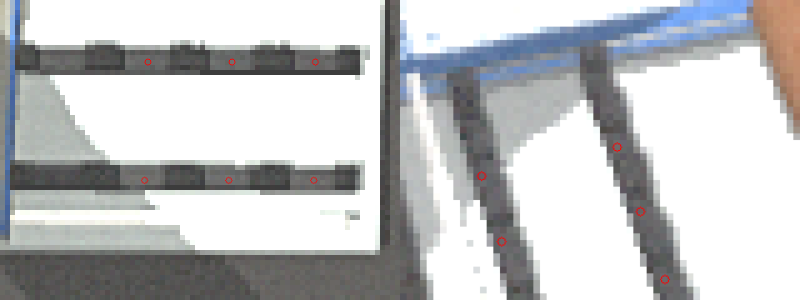

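```bash
python3 - <<'E'
from h import *
status([.4985,-.160,.34],-30.6)
E
```

```text
t 7.18 tcp [0.4354 0.3405 0.3403] yaw 2.29 z [ 2.0e-04  1.6e-03 -1.0e+00] q [-0.95  0.14  0.19  1.75 -0.03  1.25  0.86] F [0.  0.5 0. ] op 0.501
shift [-4.310e-02 -5.026e-01 -5.000e-04] turn [ 9.000e-02 -1.000e-02  3.289e+01]
```

Call:
play_rows:
  commands:
    - [[-0.004,-0.03,0],[0,0,0],0.6]
    - [[-0.008,-0.07,0],[0,0,0],0.6]
    - [[-0.012,-0.11,0],[0,0,0],0.6]
    - [[-0.016,-0.15,0],[0,0,0],0.6]
    - [[-0.02,-0.19,0],[0,0,0],0.6]

```text
clock: 7.6
tcp_pos: [0.4655, 0.1488, 0.3393]
tool_rot: [0.0, -0.018, 1.0, 0.0]
contact_force: [1.8, -0.0, 0.2]
opening: 0.595
```

Call:
play_rows:
  commands:
    - [[-0.004,-0.04,0],[0,0,0],0.6]
    - [[-0.008,-0.08,0],[0,0,0],0.6]
    - [[-0.012,-0.12,0],[0,0,0],0.6]
    - [[-0.016,-0.16,0],[0,0,0],0.6]
    - [[-0.02,-0.2,0],[0,0,0],0.6]

```text
clock: 8.02
tcp_pos: [0.4926, -0.0506, 0.3395]
tool_rot: [0.0, -0.018, 1.0, 0.0]
contact_force: [1.0, 0.0, -0.3]
opening: 0.599
```

Call:
play_rows:
  commands:
    - [[-0.001,-0.035,0.02],[0,0,6.6],0.6]
    - [[-0.002,-0.07,0.04],[0,0,13.2],0.6]
    - [[-0.003,-0.1,0.065],[0,0,19.8],0.6]
    - [[-0.003,-0.113,0.1],[0,0,26.4],0.6]
    - [[-0.003,-0.113,0.14],[0,0,32.9],0.6]

```text
clock: 8.43
tcp_pos: [0.5002, -0.1654, 0.1993]
tool_rot: [0.002, 0.271, 0.963, -0.001]
contact_force: [1.1, 0.8, -1.7]
opening: 0.598
```

```bash
python3 - <<'E'
from h import *
status([.4985,-.160,.028],-30.6)
b=bot.capture("side"); a=bot.capture("top")
toolfit("t3",b,"side")
cv2.imwrite("pics/s4.png",cv2.resize(b[180:320,200:340],None,fx=4,fy=4))
E
```

```text
t 8.43 tcp [ 0.5002 -0.1654  0.1993] yaw -31.39 z [ 0.0036 -0.0021 -1.    ] q [-0.38  0.25  0.68  2.   -0.19  0.95  1.42] F [ 1.1  0.8 -1.7] op 0.598
shift [0.005  0.0037 0.1713] turn [ 0.    0.24 -0.79]
side t3 butt+50 [ 0.499  -0.1619] tip-120 [ 0.4993 -0.162 ] yaw -32.0 hl 0.109 tot 0.17 w 0.033
```

View pics/s4.png

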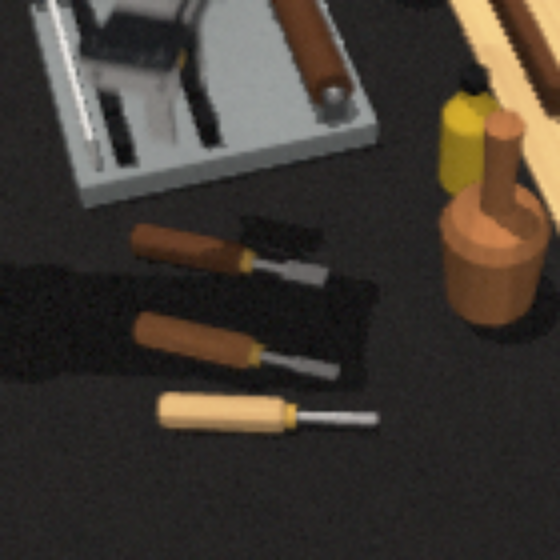

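Call:
play_rows:
  commands:
    - [[0.005,0.003,0.03],[0,0.2,-0.8],0.6]
    - [[0.005,0.0035,0.065],[0,0.2,-0.8],0.6]
    - [[0.005,0.0035,0.1],[0,0.2,-0.8],0.6]
    - [[0.005,0.0035,0.13],[0,0.2,-0.8],0.6]
    - [[0.005,0.0035,0.15],[0,0.2,-0.8],0.6]

```text
clock: 8.95
tcp_pos: [0.4981, -0.1542, 0.0485]
tool_rot: [-0.002, 0.255, 0.967, 0.001]
contact_force: [-0.4, 0.8, 0.0]
opening: 0.6
```

```bash
python3 - <<'E'
from h import *
status([.4985,-.160,.028],-30.6)
E
```

```text
t 8.95 tcp [ 0.4981 -0.1542  0.0485] yaw -29.59 z [-0.0033  0.0026 -1.    ] q [-0.25  0.48  0.53  2.11 -0.4   0.65  1.61] F [-0.4  0.8  0. ] op 0.6
shift [-0.0033 -0.0049  0.0205] turn [ 0.03 -0.24  1.01]
```

Call:
play_rows:
  commands:
    - [[-0.003,-0.004,0.005],[0,-0.2,0.9],0.6]
    - [[-0.003,-0.0045,0.012],[0,-0.2,0.9],0.6]
    - [[-0.003,-0.0045,0.02],[0,-0.2,0.9],0.6]
    - [[-0.003,-0.0045,0.0205],[0,-0.2,0.9],0.5]
    - [[-0.003,-0.0045,0.0205],[0,-0.2,0.9],0.3]
  force: 30

```text
clock: 9.37
tcp_pos: [0.4983, -0.1602, 0.0293]
tool_rot: [0.0, 0.265, 0.964, 0.0]
contact_force: [-0.9, 0.1, 0.0]
opening: 0.492
```

Call:
play_rows:
  commands:
    - [[0,0,0],[0,0,0],0.1]
    - [[0,0,0],[0,0,0],0]
    - [[0,0,0],[0,0,0],0]
    - [[0,0,0],[0,0,0],0]
    - [[0,0,0],[0,0,0],0]

```text
clock: 9.78
tcp_pos: [0.498, -0.1601, 0.0289]
tool_rot: [0.0, 0.266, 0.964, 0.0]
contact_force: [-1.3, -0.3, 8.4]
opening: 0.251
```

```bash
python3 - <<'E'
from h import *
status([.4985,-.160,.028],-30.6)
E
```

```text
t 9.78 tcp [ 0.498  -0.1601  0.0289] yaw -30.82 z [ 6.e-04  1.e-04 -1.e+00] q [-0.22  0.52  0.51  2.12 -0.44  0.61  1.63] F [-1.3 -0.3  8.4] op 0.251
shift [-0.0004  0.0004  0.0009] turn [ 0.02  0.02 -0.22]
```

Call:
play_rows:
  commands:
    - [[0,0,-0.02],[0,0,0],0]
    - [[0,0,-0.05],[0,0,0],0]
    - [[0,0,-0.085],[0,0,0],0]
    - [[0,0,-0.12],[0,0,0],0]
    - [[0,0,-0.14],[0,0,0],0]
  force: 40

```text
clock: 10.2
tcp_pos: [0.4982, -0.1608, 0.1716]
tool_rot: [0.001, 0.266, 0.964, 0.0]
contact_force: [1.1, 0.8, -1.6]
opening: 0.252
```

```bash
python3 - <<'E'
from h import *
status([*CR[2],.17],1.95)
b=bot.capture("side"); cv2.imwrite("pics/s5.png",cv2.resize(b[150:310,200:340],None,fx=4,fy=4))
E
```

```text
t 10.2 tcp [ 0.4982 -0.1608  0.1716] yaw -30.88 z [ 2.3e-03 -2.0e-04 -1.0e+00] q [-0.38  0.29  0.68  2.03 -0.23  0.89  1.46] F [ 1.1  0.8 -1.6] op 0.252
shift [0.1202 0.197  0.0016] turn [ 2.000e-02  1.300e-01 -3.283e+01]
```

View pics/s5.png

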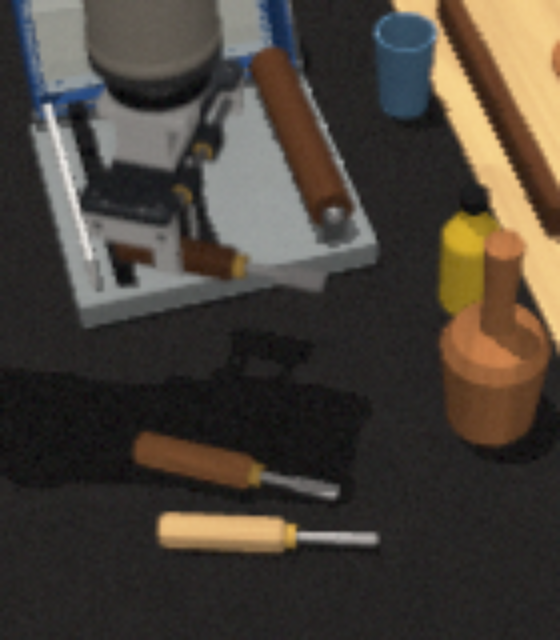

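Call:
play_rows:
  commands:
    - [[0.016,0.026,0],[0,0,-6.6],0]
    - [[0.038,0.06,0],[0,0,-13.2],0]
    - [[0.06,0.095,0],[0,0,-19.8],0]
    - [[0.08,0.13,0],[0,0,-26.3],0]
    - [[0.096,0.158,0],[0,0,-32.8],0]

```text
clock: 10.67
tcp_pos: [0.4956, 0.0277, 0.1684]
tool_rot: [-0.0, -0.021, 1.0, 0.0]
contact_force: [0.8, -0.4, -2.3]
opening: 0.249
```

```bash
python3 - <<'E'
from h import *
status([*CR[2],.17],1.95)
E
```

```text
t 10.67 tcp [0.4956 0.0277 0.1684] yaw 2.37 z [-1.e-04  7.e-04 -1.e+00] q [-0.61  0.22  0.49  2.08 -0.14  0.87  1.57] F [ 0.8 -0.4 -2.3] op 0.249
shift [-0.0023  0.0423 -0.0015] turn [ 0.04 -0.    0.42]
```

Call:
play_rows:
  commands:
    - [[-0.001,0.02,0],[0,0,0.2],0]
    - [[-0.002,0.035,0],[0,0,0.2],0]
    - [[-0.002,0.042,0],[0,0,0.2],0]
    - [[-0.002,0.042,0],[0,0,0.2],0]
    - [[-0.002,0.042,0],[0,0,0.2],0]

```text
clock: 11.08
tcp_pos: [0.4967, 0.066, 0.1683]
tool_rot: [-0.0, -0.015, 1.0, -0.0]
contact_force: [0.2, 0.3, -2.5]
opening: 0.252
```

```bash
python3 - <<'E'
from h import *
status([*CR[2],.077],1.95)
b=bot.capture("side"); cv2.imwrite("pics/s6.png",cv2.resize(b[130:290,200:340],None,fx=4,fy=4))
E
```

```text
t 11.08 tcp [0.4967 0.066  0.1683] yaw 1.75 z [-4.e-04 -4.e-04 -1.e+00] q [-0.67  0.23  0.47  2.07 -0.13  0.87  1.48] F [ 0.2  0.3 -2.5] op 0.252
shift [0.0003 0.0041 0.0913] turn [-0.02 -0.02 -0.2 ]
```

View pics/s6.png

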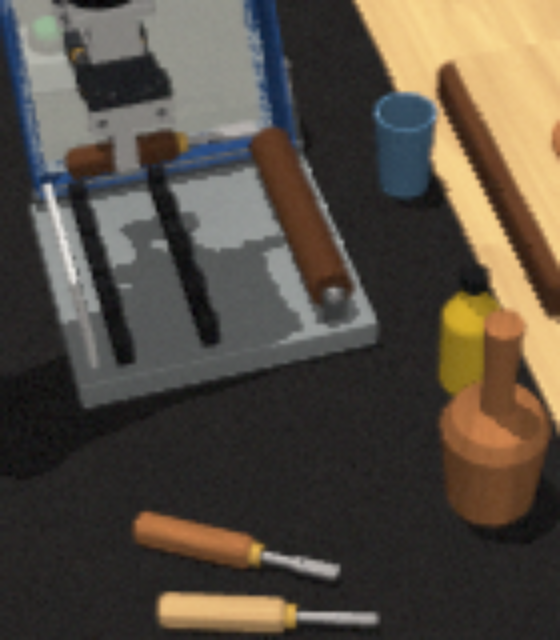

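Call:
play_rows:
  commands:
    - [[0,0.004,0.015],[0,0,0],0]
    - [[0,0.004,0.035],[0,0,0],0]
    - [[0,0.004,0.05],[0,0,0],0]
    - [[0,0.004,0.06],[0,0,0],0]
    - [[0,0.004,0.065],[0,0,0],0]

```text
clock: 11.55
tcp_pos: [0.4962, 0.0694, 0.1023]
tool_rot: [-0.001, -0.015, 1.0, -0.0]
contact_force: [-0.6, 0.0, -1.4]
opening: 0.251
```

```bash
python3 - <<'E'
from h import *
status([*CR[2],.077],1.95)
E
```

```text
t 11.55 tcp [0.4962 0.0694 0.1023] yaw 1.67 z [-0.0015 -0.001  -1.    ] q [-0.63  0.33  0.43  2.12 -0.21  0.72  1.54] F [-0.6  0.  -1.4] op 0.251
shift [-0.      0.0006  0.0253] turn [-0.05 -0.09 -0.28]
```

Call:
play_rows:
  commands:
    - [[0,0.0005,0.006],[0,0,-0.2],0]
    - [[0,0.0005,0.012],[0,0,-0.2],0]
    - [[0,0.0005,0.018],[0,0,-0.2],0]
    - [[0,0.0005,0.0245],[0,0,-0.2],0]
    - [[0,0.0005,0.0245],[0,0,-0.2],0]

```text
clock: 11.97
tcp_pos: [0.4963, 0.0711, 0.078]
tool_rot: [-0.001, -0.017, 1.0, -0.0]
contact_force: [-0.9, 0.1, -2.1]
opening: 0.25
```

```bash
python3 - <<'E'
from h import *
status([*CR[2],.077],1.95)
b=bot.capture("side"); cv2.imwrite("pics/s7.png",cv2.resize(b[130:250,200:300],None,fx=5,fy=5))
E
```

```text
t 11.97 tcp [0.4963 0.0711 0.078 ] yaw 1.96 z [-1.e-03 -4.e-04 -1.e+00] q [-0.61  0.38  0.41  2.14 -0.24  0.67  1.57] F [-0.9  0.1 -2.1] op 0.25
shift [ 0.0001 -0.0011  0.001 ] turn [-0.02 -0.06  0.01]
```

View pics/s7.png

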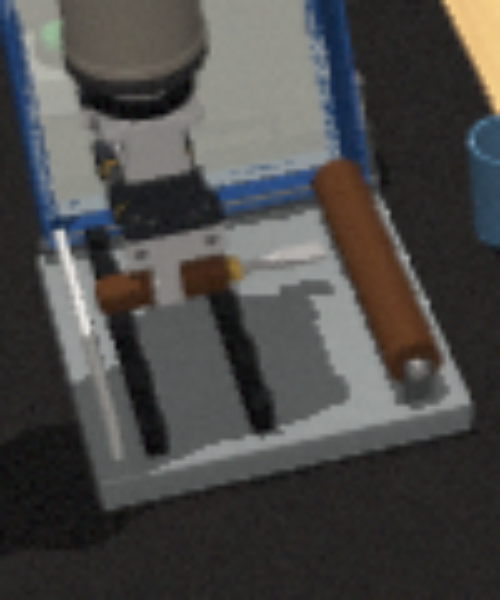

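Call:
play_rows:
  commands:
    - [[0,-0.0005,0.001],[0,0,0],0]
    - [[0,-0.0005,0.001],[0,0,0],0.3]
    - [[0,-0.0005,0.001],[0,0,0],0.42]
    - [[0,-0.0005,0.001],[0,0,0],0.42]
    - [[0,-0.0005,0.001],[0,0,0],0.42]

```text
clock: 12.43
tcp_pos: [0.4969, 0.0707, 0.0782]
tool_rot: [0.0, -0.017, 1.0, 0.0]
contact_force: [0.0, -0.7, 0.1]
opening: 0.411
```

Call:
play_rows:
  commands:
    - [[0,0,-0.01],[0,0,0],0.42]
    - [[0,0,-0.03],[0,0,0],0.42]
    - [[0,0,-0.06],[0,0,0],0.42]
    - [[0,0,-0.1],[0,0,0],0.42]
    - [[0,0,-0.12],[0,0,0],0.42]

```text
clock: 12.85
tcp_pos: [0.4977, 0.0703, 0.2022]
tool_rot: [0.002, -0.017, 1.0, 0.0]
contact_force: [1.4, 0.9, 0.5]
opening: 0.418
```

```bash
python3 - <<'E'
from h import *
status([.4825,-.255,.2],-32)
b=bot.capture("side"); cv2.imwrite("pics/s8.png",cv2.resize(b[130:300,200:340],None,fx=4,fy=4))
for n in ("t1","t0"): toolfit(n,b,"side")
E
```

```text
t 12.85 tcp [0.4977 0.0703 0.2022] yaw 1.9 z [ 3.e-03  8.e-04 -1.e+00] q [-0.7   0.18  0.48  2.04 -0.1   0.94  1.45] F [1.4 0.9 0.5] op 0.418
shift [ 0.026  -0.3246  0.0019] turn [ 0.09  0.16 33.9 ]
side t1 butt+50 [ 0.4821 -0.2569] tip-120 [ 0.4847 -0.2585] yaw -32.2 hl 0.112 tot 0.173 w 0.035
side t0 butt+50 [ 0.4894 -0.3326] tip-120 [ 0.4914 -0.3332] yaw -18.7 hl 0.11 tot 0.172 w 0.036
```

View pics/s8.png

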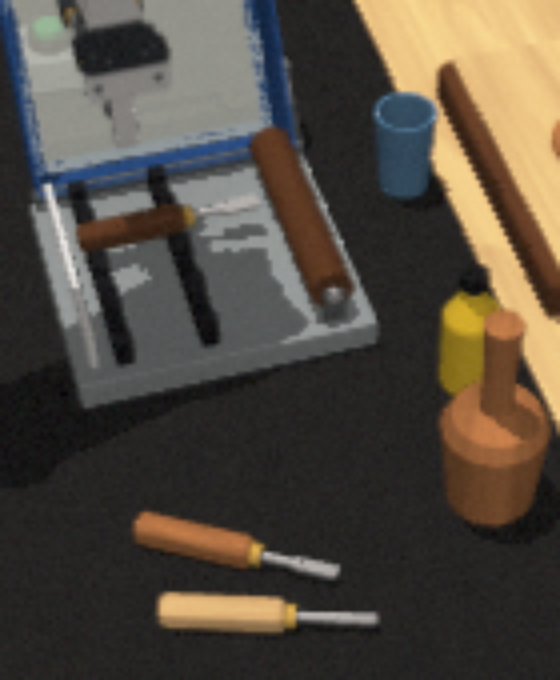

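Call:
play_rows:
  commands:
    - [[0.002,-0.03,0],[0,0,0],0.6]
    - [[0.005,-0.07,0],[0,0,0],0.6]
    - [[0.008,-0.11,0],[0,0,0],0.6]
    - [[0.01,-0.15,0],[0,0,0],0.6]
    - [[0.013,-0.19,0],[0,0,0],0.6]

```text
clock: 13.32
tcp_pos: [0.4899, -0.1214, 0.1989]
tool_rot: [0.001, -0.017, 1.0, 0.0]
contact_force: [-0.2, 0.4, 0.6]
opening: 0.599
```

Call:
play_rows:
  commands:
    - [[0.003,-0.038,0.01],[0,0,6.8],0.6]
    - [[0.006,-0.074,0.025],[0,0,13.6],0.6]
    - [[0.009,-0.105,0.045],[0,0,20.4],0.6]
    - [[0.012,-0.126,0.065],[0,0,27.2],0.6]
    - [[0.013,-0.1355,0.08],[0,0,33.9],0.6]

```text
clock: 13.73
tcp_pos: [0.4807, -0.2588, 0.1175]
tool_rot: [0.0, 0.28, 0.96, -0.001]
contact_force: [0.6, 0.3, -0.5]
opening: 0.601
```

Call:
play_rows:
  commands:
    - [[0,0,0.02],[0,0,0],0.6]
    - [[0,0,0.04],[0,0,0],0.6]
    - [[0,0,0.055],[0,0,0],0.6]
    - [[0,0,0.06],[0,0,0],0.6]
    - [[0,0,0.06],[0,0,0],0.6]

```text
clock: 14.15
tcp_pos: [0.4814, -0.2554, 0.0576]
tool_rot: [-0.001, 0.275, 0.961, 0.0]
contact_force: [0.3, -0.1, 0.3]
opening: 0.596
```

```bash
python3 - <<'E'
from h import *
status([.483,-.2555,.0285],-32)
b=bot.capture("side"); cv2.imwrite("pics/s9.png",cv2.resize(b[180:320,200:340],None,fx=4,fy=4))
E
```

```text
t 14.15 tcp [ 0.4814 -0.2554  0.0576] yaw -31.95 z [-1.5e-03  5.0e-04 -1.0e+00] q [-0.12  0.52  0.63  2.06 -0.47  0.7   1.82] F [ 0.3 -0.1  0.3] op 0.596
shift [-0.0015  0.0007  0.0291] turn [-0.02 -0.09  0.05]
```

View pics/s9.png

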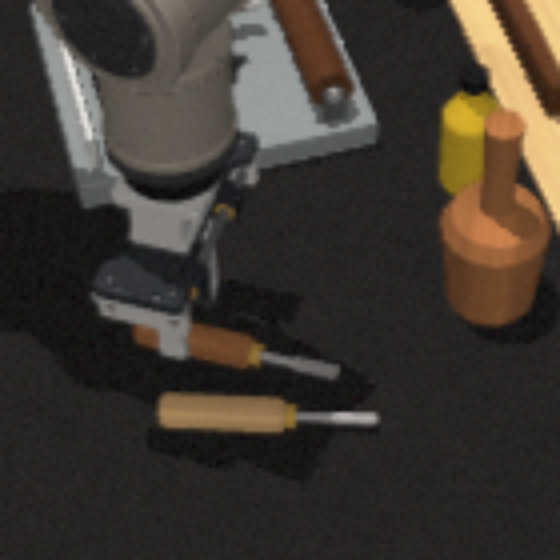

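Call:
play_rows:
  commands:
    - [[-0.0015,0.0005,0.01],[0,0,0],0.6]
    - [[-0.0015,0.0005,0.02],[0,0,0],0.6]
    - [[-0.0015,0.0005,0.029],[0,0,0],0.6]
    - [[-0.0015,0.0005,0.029],[0,0,0],0.5]
    - [[-0.0015,0.0005,0.029],[0,0,0],0.2]
  force: 40

```text
clock: 14.62
tcp_pos: [0.4829, -0.2558, 0.0285]
tool_rot: [-0.001, 0.275, 0.961, -0.0]
contact_force: [-0.6, 0.0, 0.6]
opening: 0.489
```

Call:
play_rows:
  commands:
    - [[0,0,0],[0,0,0],0.1]
    - [[0,0,0],[0,0,0],0]
    - [[0,0,0],[0,0,0],0]
    - [[0,0,0],[0,0,0],0]
    - [[0,0,0],[0,0,0],0]

```text
clock: 15.03
tcp_pos: [0.4836, -0.2559, 0.0293]
tool_rot: [0.0, 0.275, 0.961, 0.0]
contact_force: [-0.5, 0.7, 4.3]
opening: 0.254
```

```bash
python3 - <<'E'
from h import *
status([.483,-.2555,.0285],-32)
E
```

```text
t 15.03 tcp [ 0.4836 -0.2559  0.0293] yaw -31.94 z [ 5.e-04 -1.e-04 -1.e+00] q [-0.09  0.57  0.58  2.07 -0.51  0.65  1.86] F [-0.5  0.7  4.3] op 0.254
shift [0.0007 0.0001 0.0008] turn [0.01 0.03 0.06]
```

Call:
play_rows:
  commands:
    - [[0,0,-0.02],[0,0,0],0]
    - [[0,0,-0.05],[0,0,0],0]
    - [[0,0,-0.085],[0,0,0],0]
    - [[0,0,-0.12],[0,0,0],0]
    - [[0,0,-0.14],[0,0,0],0]

```text
clock: 15.45
tcp_pos: [0.4838, -0.2566, 0.1721]
tool_rot: [0.001, 0.276, 0.961, -0.0]
contact_force: [1.7, -0.3, -0.7]
opening: 0.248
```

```bash
python3 - <<'E'
from h import *
status([*CR[1],.17],1.95)
E
```

```text
t 15.45 tcp [ 0.4838 -0.2566  0.1721] yaw -31.99 z [ 2.3e-03 -7.0e-04 -1.0e+00] q [-0.25  0.36  0.77  1.99 -0.31  0.92  1.69] F [ 1.7 -0.3 -0.7] op 0.248
shift [0.1324 0.2387 0.002 ] turn [ -0.     0.14 -33.94]
```

Call:
play_rows:
  commands:
    - [[0.014,0.026,0],[0,0,-6.8],0]
    - [[0.033,0.06,0],[0,0,-13.6],0]
    - [[0.053,0.095,0],[0,0,-20.4],0]
    - [[0.072,0.13,0],[0,0,-27.2],0]
    - [[0.088,0.159,0],[0,0,-33.9],0]

```text
clock: 15.87
tcp_pos: [0.4926, -0.0717, 0.1692]
tool_rot: [0.0, -0.021, 1.0, 0.0]
contact_force: [1.3, 0.3, -1.8]
opening: 0.253
```

```bash
python3 - <<'E'
from h import *
status([*CR[1],.17],1.95)
E
```

```text
t 15.87 tcp [ 0.4926 -0.0717  0.1692] yaw 2.36 z [ 4.e-04  6.e-04 -1.e+00] q [-0.5   0.23  0.6   2.09 -0.17  0.87  1.81] F [ 1.3  0.3 -1.8] op 0.253
shift [-0.009   0.0874 -0.0008] turn [0.03 0.02 0.41]
```

Call:
play_rows:
  commands:
    - [[-0.003,0.03,0],[0,0,0],0]
    - [[-0.006,0.06,0],[0,0,0],0]
    - [[-0.0085,0.09,0],[0,0,0],0]
    - [[-0.0085,0.09,0],[0,0,0],0]
    - [[-0.0085,0.09,0],[0,0,0],0]

```text
clock: 16.28
tcp_pos: [0.4982, 0.0173, 0.1689]
tool_rot: [-0.0, -0.019, 1.0, 0.0]
contact_force: [-0.6, -1.0, -1.1]
opening: 0.254
```

```bash
python3 - <<'E'
from h import *
status([*CR[1],.077],1.95)
b=bot.capture("side"); cv2.imwrite("pics/s10.png",cv2.resize(b[130:290,200:340],None,fx=4,fy=4))
E
```

```text
t 16.28 tcp [0.4982 0.0173 0.1689] yaw 2.14 z [-2.e-04  1.e-04 -1.e+00] q [-0.65  0.23  0.56  2.08 -0.16  0.87  1.61] F [-0.6 -1.  -1.1] op 0.254
shift [ 0.0002 -0.0013  0.0919] turn [ 0.01 -0.01  0.19]
```

View pics/s10.png

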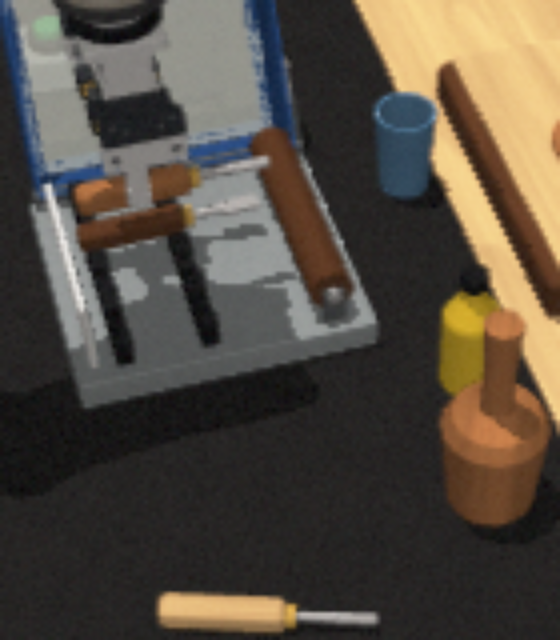

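Call:
play_rows:
  commands:
    - [[0,-0.001,0.015],[0,0,0.2],0]
    - [[0,-0.001,0.035],[0,0,0.2],0]
    - [[0,-0.001,0.05],[0,0,0.2],0]
    - [[0,-0.001,0.06],[0,0,0.2],0]
    - [[0,-0.001,0.066],[0,0,0.2],0]

```text
clock: 16.75
tcp_pos: [0.4978, 0.0136, 0.102]
tool_rot: [-0.001, -0.015, 1.0, -0.0]
contact_force: [0.4, -0.3, -1.2]
opening: 0.254
```

```bash
python3 - <<'E'
from h import *
status([*CR[1],.077],1.95)
E
```

```text
t 16.75 tcp [0.4978 0.0136 0.102 ] yaw 1.66 z [-1.3e-03 -8.0e-04 -1.0e+00] q [-0.59  0.34  0.52  2.14 -0.25  0.72  1.69] F [ 0.4 -0.3 -1.2] op 0.254
shift [-0.0003  0.0024  0.025 ] turn [-0.04 -0.07 -0.29]
```

Call:
play_rows:
  commands:
    - [[0,0.0015,0.002],[0,0,-0.2],0]
    - [[0,0.0015,0.007],[0,0,-0.2],0]
    - [[0,0.0015,0.014],[0,0,-0.2],0]
    - [[0,0.0015,0.021],[0,0,-0.2],0]
    - [[0,0.0015,0.0255],[0,0,-0.2],0]

```text
clock: 17.17
tcp_pos: [0.4983, 0.0164, 0.0769]
tool_rot: [0.0, -0.017, 1.0, 0.0]
contact_force: [-7.9, 0.8, 63.3]
opening: 0.252
```

Call:
play_rows:
  commands:
    - [[0,0,0],[0,0,0],0]
    - [[0,0,0],[0,0,0],0.3]
    - [[0,0,0],[0,0,0],0.42]
    - [[0,0,0],[0,0,0],0.42]
    - [[0,0,0],[0,0,0],0.42]

```text
clock: 17.58
tcp_pos: [0.4983, 0.0163, 0.0775]
tool_rot: [0.0, -0.017, 1.0, -0.0]
contact_force: [-0.3, -0.0, -0.2]
opening: 0.419
```

Call:
play_rows:
  commands:
    - [[0,0,-0.01],[0,0,0],0.42]
    - [[0,0,-0.03],[0,0,0],0.42]
    - [[0,0,-0.06],[0,0,0],0.42]
    - [[0,0,-0.1],[0,0,0],0.42]
    - [[0,0,-0.12],[0,0,0],0.42]

```text
clock: 18.0
tcp_pos: [0.4991, 0.0157, 0.2016]
tool_rot: [0.001, -0.016, 1.0, 0.0]
contact_force: [0.8, 0.3, -0.2]
opening: 0.422
```

```bash
python3 - <<'E'
from h import *
status([.49,-.3305,.2],-18.7)
b=bot.capture("side"); cv2.imwrite("pics/s11.png",cv2.resize(b[130:300,200:340],None,fx=4,fy=4))
for n in ("t0",): toolfit(n,b,"side")
E
```

```text
t 18.0 tcp [0.4991 0.0157 0.2016] yaw 1.89 z [ 2.9e-03  5.0e-04 -1.0e+00] q [-0.67  0.18  0.58  2.05 -0.12  0.94  1.58] F [ 0.8  0.3 -0.2] op 0.422
shift [ 0.0205 -0.3458  0.0014] turn [ 0.05  0.16 20.59]
side t0 butt+50 [ 0.4894 -0.3326] tip-120 [ 0.4914 -0.3332] yaw -18.7 hl 0.11 tot 0.172 w 0.036
```

View pics/s11.png

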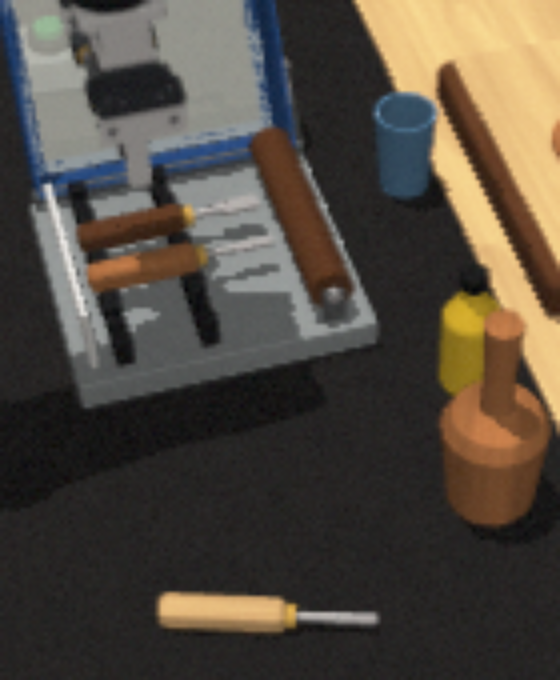

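Call:
play_rows:
  commands:
    - [[0.002,-0.03,0],[0,0,0],0.6]
    - [[0.004,-0.07,0],[0,0,0],0.6]
    - [[0.006,-0.11,0],[0,0,0],0.6]
    - [[0.008,-0.15,0],[0,0,0],0.6]
    - [[0.01,-0.19,0],[0,0,0],0.6]

```text
clock: 18.47
tcp_pos: [0.4944, -0.1756, 0.1984]
tool_rot: [0.0, -0.017, 1.0, 0.0]
contact_force: [2.0, 0.4, 0.7]
opening: 0.597
```

Call:
play_rows:
  commands:
    - [[0.002,-0.039,0.005],[0,0,4.1],0.6]
    - [[0.005,-0.078,0.015],[0,0,8.2],0.6]
    - [[0.008,-0.115,0.03],[0,0,12.4],0.6]
    - [[0.01,-0.143,0.05],[0,0,16.5],0.6]
    - [[0.011,-0.157,0.07],[0,0,20.6],0.6]

```text
clock: 18.88
tcp_pos: [0.4883, -0.3353, 0.1278]
tool_rot: [0.001, 0.165, 0.986, -0.001]
contact_force: [-0.0, 0.7, -0.3]
opening: 0.6
```

Call:
play_rows:
  commands:
    - [[0,0,0.03],[0,0,0],0.6]
    - [[0,0,0.055],[0,0,0],0.6]
    - [[0,0,0.07],[0,0,0],0.6]
    - [[0,0,0.07],[0,0,0],0.6]
    - [[0,0,0.07],[0,0,0],0.6]

```text
clock: 19.3
tcp_pos: [0.4889, -0.3313, 0.0578]
tool_rot: [-0.0, 0.162, 0.987, 0.0]
contact_force: [0.9, 0.3, 0.0]
opening: 0.6
```

```bash
python3 - <<'E'
from h import *
status([.4895,-.331,.0285],-18.7)
b=bot.capture("side"); cv2.imwrite("pics/s12.png",cv2.resize(b[180:320,200:340],None,fx=4,fy=4))
E
```

```text
t 19.3 tcp [ 0.4889 -0.3313  0.0578] yaw -18.66 z [-9.e-04  2.e-04 -1.e+00] q [ 0.01  0.59  0.64  1.96 -0.5   0.76  2.18] F [0.9 0.3 0. ] op 0.6
shift [-0.0005  0.0005  0.0293] turn [-0.01 -0.05  0.04]
```

View pics/s12.png

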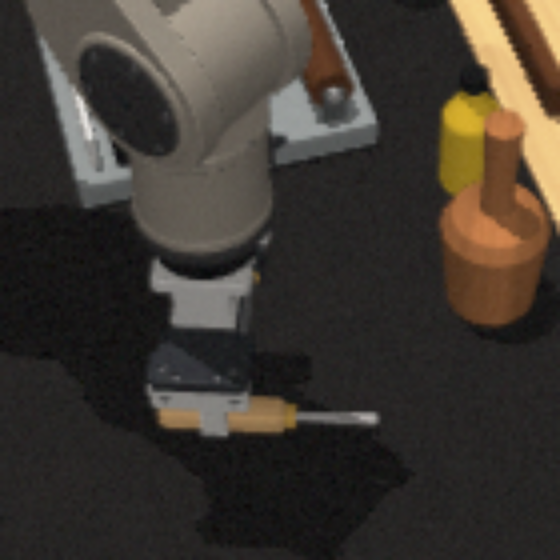

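Call:
play_rows:
  commands:
    - [[0,0.0005,0.01],[0,0,0],0.6]
    - [[0,0.0005,0.02],[0,0,0],0.6]
    - [[0,0.0005,0.029],[0,0,0],0.6]
    - [[0,0.0005,0.029],[0,0,0],0.5]
    - [[0,0.0005,0.029],[0,0,0],0.2]

```text
clock: 19.77
tcp_pos: [0.4889, -0.3306, 0.0279]
tool_rot: [-0.001, 0.162, 0.987, 0.0]
contact_force: [0.7, -0.2, -0.6]
opening: 0.492
```

Call:
play_rows:
  commands:
    - [[0,0,0],[0,0,0],0.1]
    - [[0,0,0],[0,0,0],0]
    - [[0,0,0],[0,0,0],0]
    - [[0,0,0],[0,0,0],0]
    - [[0,0,0],[0,0,0],0]

```text
clock: 20.18
tcp_pos: [0.4895, -0.3308, 0.0288]
tool_rot: [0.0, 0.162, 0.987, -0.0]
contact_force: [0.1, 0.8, 3.9]
opening: 0.256
```

Call:
play_rows:
  commands:
    - [[0,0,-0.02],[0,0,0],0]
    - [[0,0,-0.05],[0,0,0],0]
    - [[0,0,-0.085],[0,0,0],0]
    - [[0,0,-0.12],[0,0,0],0]
    - [[0,0,-0.14],[0,0,0],0]

```text
clock: 20.6
tcp_pos: [0.4896, -0.3315, 0.1718]
tool_rot: [0.001, 0.162, 0.987, -0.0]
contact_force: [0.5, -0.8, -1.8]
opening: 0.25
```

```bash
python3 - <<'E'
from h import *
status([*CR[0],.17],1.95)
E
```

```text
t 20.6 tcp [ 0.4896 -0.3315  0.1718] yaw -18.68 z [ 0.0023 -0.0011 -1.    ] q [-0.1   0.44  0.76  1.89 -0.37  0.95  2.07] F [ 0.5 -0.8 -1.8] op 0.25
shift [0.0844 0.2813 0.0015] turn [ -0.05   0.14 -20.63]
```

Call:
play_rows:
  commands:
    - [[0.008,0.025,0],[0,0,-4.1],0]
    - [[0.018,0.06,0],[0,0,-8.2],0]
    - [[0.029,0.095,0],[0,0,-12.4],0]
    - [[0.04,0.13,0],[0,0,-16.5],0]
    - [[0.05,0.166,0],[0,0,-20.6],0]

```text
clock: 21.02
tcp_pos: [0.4943, -0.1559, 0.1685]
tool_rot: [0.0, -0.019, 1.0, 0.0]
contact_force: [1.7, -0.7, -1.1]
opening: 0.253
```

```bash
python3 - <<'E'
from h import *
status([*CR[0],.17],1.95)
E
```

```text
t 21.02 tcp [ 0.4943 -0.1559  0.1685] yaw 2.13 z [ 0.e+00  1.e-04 -1.e+00] q [-0.39  0.29  0.68  2.05 -0.23  0.88  2.03] F [ 1.7 -0.7 -1.1] op 0.253
shift [-0.0099  0.1176 -0.0015] turn [0.01 0.   0.18]
```

Call:
play_rows:
  commands:
    - [[-0.003,0.035,0],[0,0,0],0]
    - [[-0.006,0.075,0],[0,0,0],0]
    - [[-0.0095,0.11,0],[0,0,0],0]
    - [[-0.0095,0.12,0],[0,0,0],0]
    - [[-0.0095,0.12,0],[0,0,0],0]

```text
clock: 21.43
tcp_pos: [0.5003, -0.0339, 0.1684]
tool_rot: [-0.0, -0.019, 1.0, 0.0]
contact_force: [0.0, -0.7, -1.5]
opening: 0.253
```

```bash
python3 - <<'E'
from h import *
status([*CR[0],.0775],1.95)
b=bot.capture("side"); cv2.imwrite("pics/s13.png",cv2.resize(b[130:290,200:340],None,fx=4,fy=4))
E
```

```text
t 21.43 tcp [ 0.5003 -0.0339  0.1684] yaw 2.23 z [-3.e-04  8.e-04 -1.e+00] q [-0.61  0.25  0.64  2.08 -0.19  0.87  1.75] F [ 0.  -0.7 -1.5] op 0.253
shift [ 0.0007 -0.0041  0.0909] turn [ 0.04 -0.02  0.28]
```

View pics/s13.png

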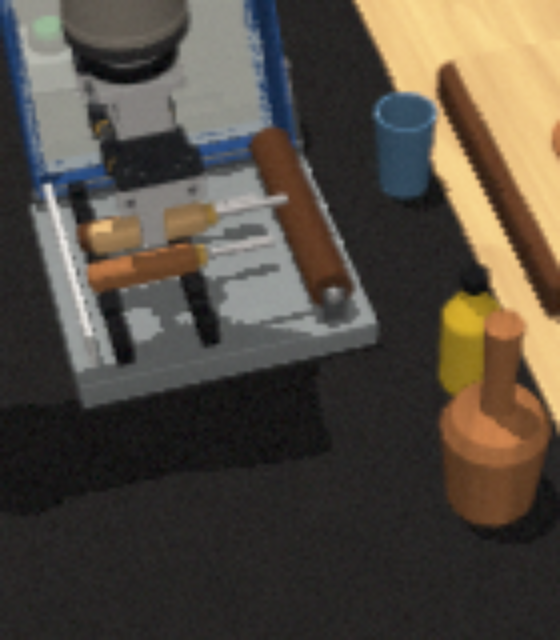

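Call:
play_rows:
  commands:
    - [[0,-0.001,0.015],[0,0,0.1],0]
    - [[0,-0.0015,0.035],[0,0,0.1],0]
    - [[0,-0.0015,0.05],[0,0,0.1],0]
    - [[0,-0.0015,0.06],[0,0,0.1],0]
    - [[0,-0.0015,0.064],[0,0,0.1],0]

```text
clock: 21.9
tcp_pos: [0.4997, -0.0401, 0.1033]
tool_rot: [-0.001, -0.015, 1.0, -0.0]
contact_force: [-0.7, -0.3, -1.2]
opening: 0.254
```

Call:
play_rows:
  commands:
    - [[0,0,0],[0,0,0],0]
    - [[0,0,0],[0,0,0],0]
    - [[0,0,0],[0,0,0],0]
    - [[0,0,0],[0,0,0],0]
    - [[0,0,0],[0,0,0],0]

```text
clock: 22.32
tcp_pos: [0.5008, -0.0386, 0.105]
tool_rot: [0.0, -0.016, 1.0, 0.0]
contact_force: [0.2, -0.9, -1.5]
opening: 0.251
```

```bash
python3 - <<'E'
from h import *
status([*CR[0],.0775],1.95)
E
```

```text
t 22.32 tcp [ 0.5008 -0.0386  0.105 ] yaw 1.87 z [ 9.e-04  3.e-04 -1.e+00] q [-0.54  0.35  0.59  2.13 -0.29  0.74  1.84] F [ 0.2 -0.9 -1.5] op 0.251
shift [0.001  0.0006 0.0275] turn [ 0.01  0.05 -0.08]
```

Call:
play_rows:
  commands:
    - [[0.001,0.0005,0.006],[0,0,0],0]
    - [[0.001,0.0005,0.013],[0,0,0],0]
    - [[0.001,0.0005,0.02],[0,0,0],0]
    - [[0.001,0.0005,0.025],[0,0,0],0]
    - [[0.001,0.0005,0.0265],[0,0,0],0]

```text
clock: 22.73
tcp_pos: [0.4988, -0.0383, 0.0768]
tool_rot: [-0.001, -0.016, 1.0, -0.0]
contact_force: [-3.1, 0.3, 1.4]
opening: 0.252
```

Call:
play_rows:
  commands:
    - [[0,0,0],[0,0,0],0]
    - [[0,0,0],[0,0,0],0.3]
    - [[0,0,0],[0,0,0],0.42]
    - [[0,0,0],[0,0,0],0.42]
    - [[0,0,0],[0,0,0],0.42]

```text
clock: 23.15
tcp_pos: [0.4996, -0.0382, 0.0782]
tool_rot: [0.0, -0.016, 1.0, 0.0]
contact_force: [-0.1, 1.0, 0.5]
opening: 0.415
```

Call:
play_rows:
  commands:
    - [[0,0,-0.01],[0,0,0],0.42]
    - [[0,0,-0.03],[0,0,0],0.42]
    - [[0,0,-0.06],[0,0,0],0.42]
    - [[0,0,-0.1],[0,0,0],0.42]
    - [[0,0,-0.14],[0,0,0],0.42]

```text
clock: 23.57
tcp_pos: [0.4986, -0.0389, 0.2198]
tool_rot: [-0.001, -0.016, 1.0, -0.001]
contact_force: [1.8, 0.2, -0.4]
opening: 0.419
```

```bash
python3 - <<'E'
from h import *
status([.44,.34,.34],1.95)
E
```

```text
t 23.57 tcp [ 0.4986 -0.0389  0.2198] yaw 1.79 z [-0.0013 -0.0011 -1.    ] q [-0.66  0.17  0.68  2.03 -0.13  0.98  1.69] F [ 1.8  0.2 -0.4] op 0.419
shift [ 0.0469  0.3805 -0.1205] turn [-0.06 -0.08 -0.16]
```

Call:
play_rows:
  commands:
    - [[0.01,0.01,-0.035],[0,0,0],0.5]
    - [[0.02,0.03,-0.07],[0,0,0],0.5]
    - [[0.03,0.05,-0.1],[0,0,0],0.5]
    - [[0.04,0.08,-0.12],[0,0,0],0.5]
    - [[0.045,0.11,-0.125],[0,0,0],0.5]

```text
clock: 23.98
tcp_pos: [0.4508, 0.0706, 0.3474]
tool_rot: [0.003, -0.015, 1.0, 0.002]
contact_force: [0.8, 0.3, 1.0]
opening: 0.499
```

Call:
play_rows:
  commands:
    - [[0.01,0.035,0],[0,0,0],0.5]
    - [[0.01,0.075,0],[0,0,0],0.5]
    - [[0.01,0.115,0],[0,0,0],0.5]
    - [[0.01,0.155,0],[0,0,0],0.5]
    - [[0.01,0.195,0],[0,0,0],0.5]

```text
clock: 24.4
tcp_pos: [0.434, 0.2663, 0.344]
tool_rot: [0.0, -0.016, 1.0, 0.0]
contact_force: [0.7, -0.3, 0.8]
opening: 0.498
```

Call:
play_rows:
  commands:
    - [[0,0.03,0],[0,0,0],0.5]
    - [[0,0.06,0],[0,0,0],0.5]
    - [[0,0.075,0],[0,0,0],0.5]
    - [[0,0.075,0],[0,0,0],0.5]
    - [[0,0.075,0],[0,0,0],0.5]

```text
clock: 24.82
tcp_pos: [0.4321, 0.3394, 0.3432]
tool_rot: [0.0, -0.016, 1.0, -0.0]
contact_force: [1.3, -0.3, 0.7]
opening: 0.5
```

```bash
python3 - <<'E'
from h import *
status([.5380,.3495,.222],2.1)
a=bot.capture("top"); b=bot.capture("side"); cv2.imwrite("pics/t14.png",a); cv2.imwrite("pics/s14.png",b)
cv2.imwrite("pics/t14c.png",cv2.resize(a[170:320,140:340],None,fx=3.5,fy=3.5,interpolation=cv2.INTER_CUBIC))
cv2.imwrite("pics/s14c.png",cv2.resize(b[80:280,180:340],None,fx=3,fy=3,interpolation=cv2.INTER_CUBIC))
E
```

```text
t 24.82 tcp [0.4321 0.3394 0.3432] yaw 1.87 z [ 2.e-04 -9.e-04 -1.e+00] q [-1.08  0.13  0.33  1.76 -0.04  1.26  0.87] F [ 1.3 -0.3  0.7] op 0.5
shift [-0.1061  0.0067  0.1212] turn [-0.05  0.01 -0.23]
```

View pics/t14c.png

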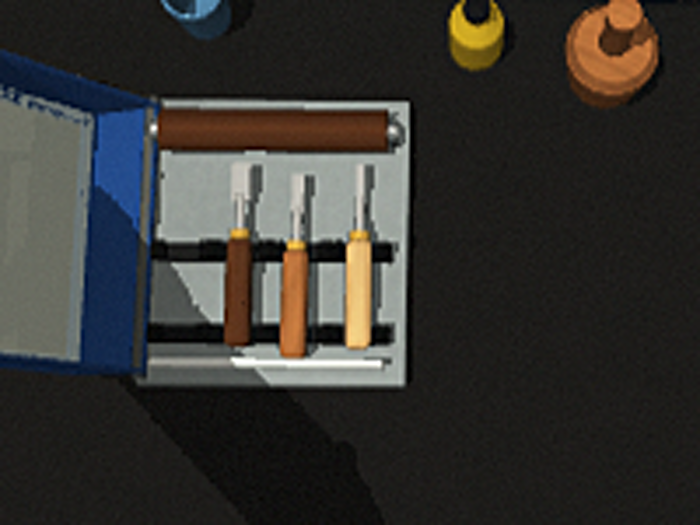

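View pics/s14c.png

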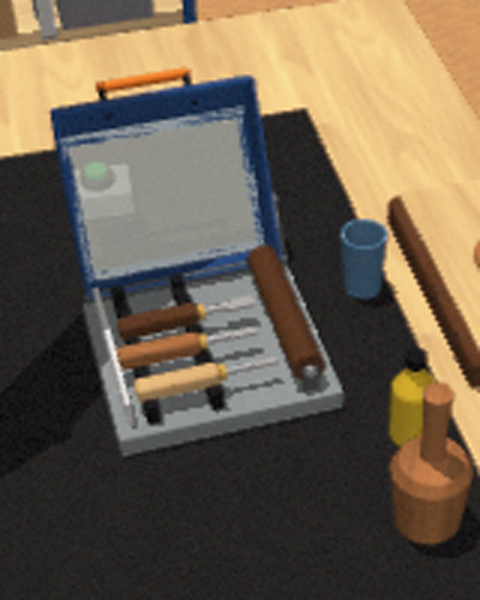

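```bash
python3 - <<'E'
from h import *
ims={c:cv2.imread(f"pics/{c[0]}14.png") for c in("top","side")}
def T(p): return [140+p[0]/3.5,170+p[1]/3.5]
def S(p): return [180+p[0]/3,80+p[1]/3]
a=cv2.resize(ims["side"][170:225,210:285],None,fx=10,fy=10,interpolation=cv2.INTER_CUBIC); cv2.imwrite("pics/z1.png",a)
a=cv2.resize(ims["top"][210:280,195:260],None,fx=8,fy=8,interpolation=cv2.INTER_CUBIC); cv2.imwrite("pics/z2.png",a)
for n,k in(("t3",2),("t1",1),("t0",0)):
    out=[]
    for name in("top","side"):
        hsv=cv2.cvtColor(ims[name],cv2.COLOR_BGR2HSV)
        # project expected handle outline and mask near it
        u=np.array([np.cos(PSI),np.sin(PSI)]); q=proj([[*(CR[k]-u*.05),.06],[*(CR[k]+u*.05),.06],[*(CR[k]+u*.12),.06],[*CR[k],.06]],name)
        m=np.zeros(hsv.shape[:2],np.uint8); cv2.line(m,tuple(q[0].astype(int)),tuple(q[1].astype(int)),1,9)
        m=cv2.dilate(m,np.ones((3,3)))
        ok=(m>0)&(hsv[...,1]>70)&(hsv[...,2]>50)&((hsv[...,0]<25)|(hsv[...,0]>170))
        v,uu=np.nonzero(ok); P=onz(np.c_[uu,v],name,.064)[:,:2]-CR[k]
        s=P@u; w=P@np.array([-u[1],u[0]]); print(n,name,len(s),"s",np.percentile(s,[1,99]).round(4),"mid w",np.median(w).round(4),"slope",np.degrees(np.polyfit(s,w,1)[0]).round(2))
E
```

```text
t3 top 225 s [-0.0473  0.0578] mid w 0.0023 slope -0.3
t3 side 217 s [-0.047   0.0588] mid w -0.0059 slope 2.03
t1 top 246 s [-0.0567  0.0482] mid w 0.0041 slope -0.52
t1 side 242 s [-0.0554  0.0471] mid w -0.0017 slope 1.15
t0 top 240 s [-0.0504  0.0547] mid w 0.0004 slope -0.18
t0 side 247 s [-0.0469  0.0576] mid w -0.0056 slope -0.07
```

View pics/z1.png

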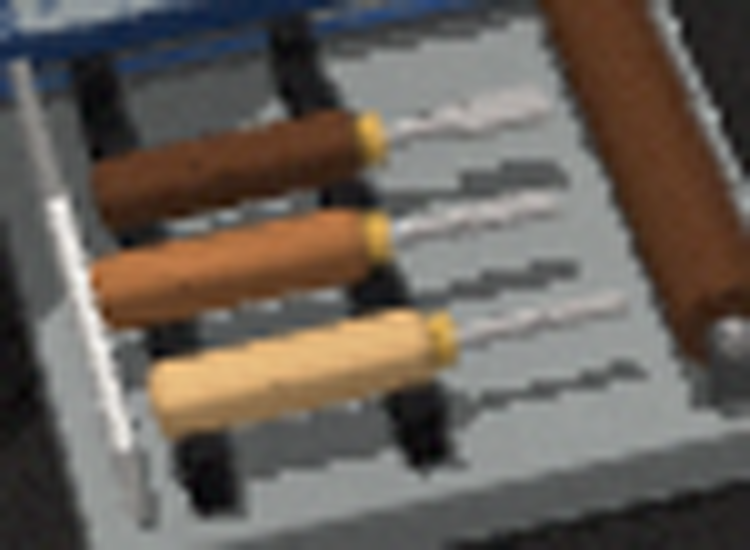

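View pics/z2.png

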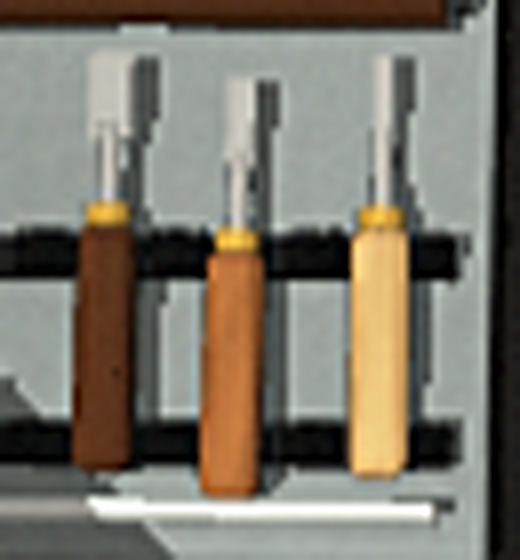

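Call:
play_rows:
  commands:
    - [[0,-0.03,0],[0,0,0],0.45]
    - [[-0.008,-0.07,0],[0,0,0],0.45]
    - [[-0.016,-0.11,0],[0,0,0],0.45]
    - [[-0.024,-0.15,0],[0,0,0],0.45]
    - [[-0.03,-0.19,0],[0,0,0],0.45]

```text
clock: 25.33
tcp_pos: [0.4683, 0.1474, 0.3434]
tool_rot: [0.0, -0.015, 1.0, 0.0]
contact_force: [1.4, -0.0, 0.4]
opening: 0.452
```

Call:
play_rows:
  commands:
    - [[-0.008,-0.035,0.01],[0,0,0],0.45]
    - [[-0.016,-0.075,0.04],[0,0,0],0.45]
    - [[-0.023,-0.115,0.075],[0,0,0],0.45]
    - [[-0.023,-0.132,0.11],[0,0,0],0.45]
    - [[-0.023,-0.132,0.14],[0,0,0],0.45]

```text
clock: 25.75
tcp_pos: [0.496, 0.0154, 0.2069]
tool_rot: [0.002, -0.013, 1.0, 0.001]
contact_force: [1.6, 1.5, 0.3]
opening: 0.448
```

Call:
play_rows:
  commands:
    - [[0,0,0.02],[0,0,0],0.45]
    - [[0,0,0.045],[0,0,0],0.45]
    - [[0,0,0.06],[0,0,0],0.45]
    - [[0,0,0.065],[0,0,0],0.45]
    - [[0,0,0.065],[0,0,0],0.45]

```text
clock: 26.17
tcp_pos: [0.4947, 0.0193, 0.1408]
tool_rot: [-0.001, -0.015, 1.0, -0.0]
contact_force: [0.2, -0.4, 0.7]
opening: 0.449
```

```bash
python3 - <<'E'
from h import *
status([.4945,.018,.078],1.95)
b=bot.capture("side"); cv2.imwrite("pics/z3.png",cv2.resize(b[140:230,200:290],None,fx=6,fy=6,interpolation=cv2.INTER_CUBIC))
E
```

```text
t 26.17 tcp [0.4947 0.0193 0.1408] yaw 1.76 z [-1.4e-03 -5.0e-04 -1.0e+00] q [-0.66  0.27  0.58  2.11 -0.21  0.81  1.64] F [ 0.2 -0.4  0.7] op 0.449
shift [ 0.0001 -0.0012  0.0628] turn [-0.03 -0.08 -0.19]
```

View pics/z3.png

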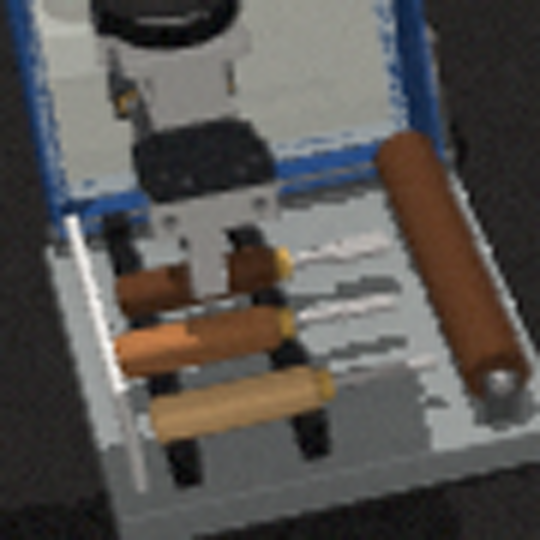

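Call:
play_rows:
  commands:
    - [[0,-0.001,0.015],[0,0,0],0.42]
    - [[0,-0.001,0.03],[0,0,0],0.42]
    - [[0,-0.001,0.045],[0,0,0],0.42]
    - [[0,-0.001,0.055],[0,0,0],0.42]
    - [[0,-0.001,0.06],[0,0,0],0.42]

```text
clock: 26.63
tcp_pos: [0.4956, 0.0194, 0.0812]
tool_rot: [0.0, -0.016, 1.0, 0.0]
contact_force: [-0.0, 0.1, -0.4]
opening: 0.417
```

Call:
play_rows:
  commands:
    - [[0,0,0],[0,0,0],0.3]
    - [[0,0,0],[0,0,0],0.2]
    - [[0,0,0],[0,0,0],0]
    - [[0,0,0],[0,0,0],0]
    - [[0,0,0],[0,0,0],0]
  force: 30

```text
clock: 27.05
tcp_pos: [0.496, 0.0194, 0.082]
tool_rot: [0.001, -0.016, 1.0, 0.0]
contact_force: [-1.3, -0.8, 7.8]
opening: 0.25
```

```bash
python3 - <<'E'
from h import *
status([.4945,.018,.078],1.95)
E
```

```text
t 27.05 tcp [0.496  0.0194 0.082 ] yaw 1.86 z [ 1.2e-03  4.0e-04 -1.0e+00] q [-0.6   0.38  0.52  2.15 -0.3   0.68  1.73] F [-1.3 -0.8  7.8] op 0.25
shift [ 0.0016 -0.0014  0.004 ] turn [ 0.02  0.07 -0.09]
```

Call:
play_rows:
  commands:
    - [[0,0,-0.004],[0,0,0],0]
    - [[-0.003,-0.001,-0.006],[0,0,0],0]
    - [[-0.0075,-0.002,-0.006],[0,0,0],0]
    - [[-0.0075,-0.002,-0.006],[0,0,0],0]
    - [[-0.0075,-0.002,-0.003],[0,0,0],0]

```text
clock: 27.47
tcp_pos: [0.5035, 0.0176, 0.0844]
tool_rot: [0.0, -0.016, 1.0, 0.0]
contact_force: [0.8, 0.6, -1.1]
opening: 0.249
```

Call:
play_rows:
  commands:
    - [[0,0,0.002],[0,0,0],0]
    - [[0,0,0.0025],[0,0,0],0]
    - [[0,0,0.0025],[0,0,0],0.3]
    - [[0,0,0.0025],[0,0,0],0.42]
    - [[0,0,0.0025],[0,0,0],0.42]

```text
clock: 27.88
tcp_pos: [0.5028, 0.0176, 0.0814]
tool_rot: [-0.0, -0.016, 1.0, -0.0]
contact_force: [-0.4, 0.3, 0.3]
opening: 0.399
```

Call:
play_rows:
  commands:
    - [[0,0,-0.01],[0,0,0],0.42]
    - [[0,0,-0.03],[0,0,0],0.42]
    - [[0,0,-0.06],[0,0,0],0.42]
    - [[0,0,-0.1],[0,0,0],0.42]
    - [[0,0,-0.14],[0,0,0],0.42]

```text
clock: 28.3
tcp_pos: [0.5022, 0.0169, 0.2234]
tool_rot: [-0.001, -0.016, 1.0, -0.001]
contact_force: [0.4, 0.8, 0.4]
opening: 0.419
```

Call:
play_rows:
  commands:
    - [[0,0,-0.035],[0,0,0],0.5]
    - [[0.02,0.02,-0.07],[0,0,0],0.5]
    - [[0.04,0.05,-0.1],[0,0,0],0.5]
    - [[0.06,0.085,-0.12],[0,0,0],0.5]
    - [[0.06,0.125,-0.12],[0,0,0],0.5]

```text
clock: 28.72
tcp_pos: [0.439, 0.1322, 0.3452]
tool_rot: [0.002, -0.015, 1.0, 0.002]
contact_force: [3.2, 1.4, 0.7]
opening: 0.502
```

Call:
play_rows:
  commands:
    - [[0.005,0.04,0],[0,0,0],0.5]
    - [[0.01,0.08,0],[0,0,0],0.5]
    - [[0.01,0.12,0],[0,0,0],0.5]
    - [[0.01,0.16,0],[0,0,0],0.5]
    - [[0.01,0.19,0],[0,0,0],0.5]

```text
clock: 29.13
tcp_pos: [0.4229, 0.3256, 0.3414]
tool_rot: [0.0, -0.017, 1.0, 0.0]
contact_force: [-0.1, -1.0, 0.0]
opening: 0.499
```

```bash
python3 - <<'E'
from h import *
status([.5380,.3495,.29],2.1)
a=bot.capture("top"); b=bot.capture("side"); cv2.imwrite("pics/t15.png",a); cv2.imwrite("pics/s15.png",b)
A=cv2.resize(b[160:235,205:290],(400,353),interpolation=cv2.INTER_CUBIC)
B=cv2.resize(a[205:280,190:275],(400,353),interpolation=cv2.INTER_CUBIC)
cv2.imwrite("pics/z4.png",np.hstack([A,B]))
E
```

```text
t 29.13 tcp [0.4229 0.3256 0.3414] yaw 1.95 z [ 2.e-04  4.e-04 -1.e+00] q [-1.08  0.1   0.33  1.79 -0.04  1.25  0.87] F [-0.1 -1.   0. ] op 0.499
shift [-0.1158  0.02    0.0514] turn [ 0.02  0.01 -0.15]
```

View pics/z4.png

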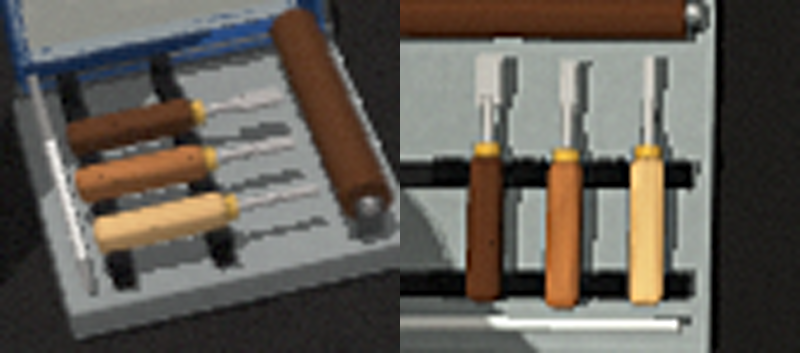

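Call:
play_rows:
  commands:
    - [[-0.03,0.01,0],[0,0,0],0.5]
    - [[-0.07,0.02,0],[0,0,0],0.5]
    - [[-0.1,0.023,0.01],[0,0,0],0.5]
    - [[-0.115,0.023,0.025],[0,0,0],0.5]
    - [[-0.115,0.023,0.045],[0,0,0],0.5]

```text
clock: 29.65
tcp_pos: [0.5416, 0.3481, 0.2961]
tool_rot: [0.001, -0.015, 1.0, -0.0]
contact_force: [0.2, 0.2, 0.1]
opening: 0.502
```

Call:
play_rows:
  commands:
    - [[0,0,0.01],[0,0,0],0.5]
    - [[0,0,0.02],[0,0,0],0.5]
    - [[0,0,0.03],[0,0,0],0.5]
    - [[0,0,0.03],[0,0,0],0.5]
    - [[0,0,0.03],[0,0,0],0.5]

```text
clock: 30.07
tcp_pos: [0.5377, 0.3494, 0.2663]
tool_rot: [-0.0, -0.016, 1.0, 0.0]
contact_force: [0.5, -0.2, -0.3]
opening: 0.496
```

```bash
python3 - <<'E'
from h import *
status([.5380,.3505,.225],2.1)
b=bot.capture("side"); cv2.imwrite("pics/z5.png",cv2.resize(b[70:190,170:290],None,fx=5,fy=5,interpolation=cv2.INTER_CUBIC))
E
```

```text
t 30.07 tcp [0.5377 0.3494 0.2663] yaw 1.88 z [-1.e-04  1.e-04 -1.e+00] q [-0.96  0.36  0.37  1.66 -0.14  1.15  1.05] F [ 0.5 -0.2 -0.3] op 0.496
shift [-0.0003  0.0011  0.0413] turn [ 0.01 -0.   -0.22]
```

View pics/z5.png

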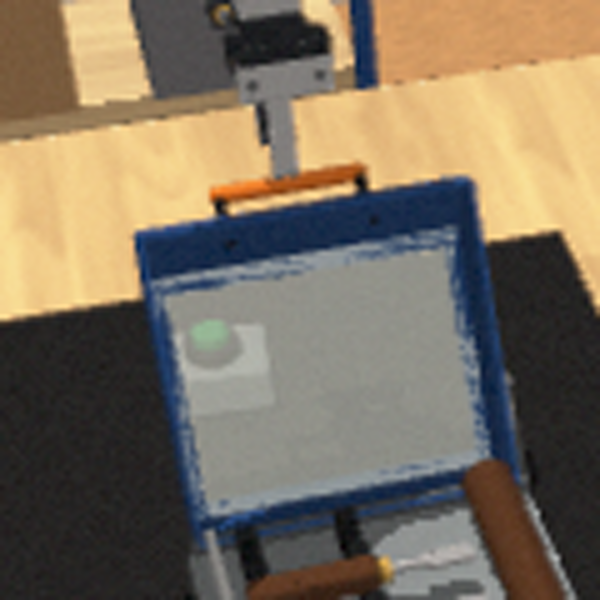

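Bar is directly under the fingers. Descend and pinch.

Call:
play_rows:
  commands:
    - [[0,0.001,0.012],[0,0,0],0.5]
    - [[0,0.001,0.025],[0,0,0],0.5]
    - [[0,0.001,0.037],[0,0,0],0.5]
    - [[0,0.001,0.041],[0,0,0],0.5]
    - [[0,0.001,0.041],[0,0,0],0.5]
  force: 20

```text
clock: 30.53
tcp_pos: [0.5374, 0.3499, 0.223]
tool_rot: [-0.001, -0.016, 1.0, -0.001]
contact_force: [-0.6, -0.0, -0.0]
opening: 0.502
```

Call:
play_rows:
  commands:
    - [[0,0,0],[0,0,0],0.3]
    - [[0,0,0],[0,0,0],0.1]
    - [[0,0,0],[0,0,0],0]
    - [[0,0,0],[0,0,0],0]
    - [[0,0,0],[0,0,0],0]

```text
clock: 30.95
tcp_pos: [0.5382, 0.3505, 0.2252]
tool_rot: [0.0, -0.016, 1.0, 0.0]
contact_force: [-0.1, -0.4, 0.4]
opening: 0.182
```

```bash
python3 - <<'E'
from h import *
status([.5380,.3505,.225],2.1)
E
```

```text
t 30.95 tcp [0.5382 0.3505 0.2252] yaw 1.86 z [ 4.e-04  3.e-04 -1.e+00] q [-0.95  0.39  0.36  1.7  -0.15  1.07  1.06] F [-0.1 -0.4  0.4] op 0.182
shift [0.0002 0.0001 0.0002] turn [ 0.02  0.02 -0.24]
```

Call:
play_rows:
  commands:
    - [[0,0,0],[0,0,0],0]
    - [[0,0,0],[0,0,0],0]
    - [[0,0,0],[0,0,0],0]
    - [[0,-0.009,-0.0088],[0,0,0],0]
    - [[0,-0.0195,-0.0185],[0,0,0],0]
  force: 25

```text
clock: 31.37
tcp_pos: [0.5386, 0.332, 0.243]
tool_rot: [0.0, -0.017, 1.0, 0.0]
contact_force: [1.7, 4.5, -3.9]
opening: 0.144
```

```bash
python3 - <<'E'
from h import *
status([.5382+.0007,.3505-.0195,.2252+.0185],1.95)
E
```

```text
t 31.37 tcp [0.5386 0.332  0.243 ] yaw 1.94 z [ 2.e-04  6.e-04 -1.e+00] q [-0.94  0.36  0.37  1.71 -0.14  1.1   1.08] F [ 1.7  4.5 -3.9] op 0.144
shift [-0.0003 -0.001  -0.0007] turn [ 0.04  0.01 -0.01]
```

Call:
play_rows:
  commands:
    - [[0,-0.0216,-0.0165],[0,0,0],0]
    - [[0,-0.0447,-0.0306],[0,0,0],0]
    - [[0,-0.0692,-0.0423],[0,0,0],0]
    - [[0,-0.0948,-0.0513],[0,0,0],0]
    - [[0,-0.1211,-0.0575],[0,0,0],0]

```text
clock: 31.78
tcp_pos: [0.5422, 0.2109, 0.3027]
tool_rot: [0.0, -0.017, 1.0, 0.002]
contact_force: [-1.4, 5.0, 6.0]
opening: 0.138
```

Call:
play_rows:
  commands:
    - [[0,-0.0269,-0.0035],[0,0,0],0]
    - [[0,-0.054,-0.0042],[0,0,0],0]
    - [[0,-0.0811,-0.002],[0,0,0],0]
    - [[0,-0.1077,0.003],[0,0,0],0]
    - [[0,-0.1337,0.0107],[0,0,0],0]

```text
clock: 32.2
tcp_pos: [0.5463, 0.0752, 0.2906]
tool_rot: [-0.0, -0.016, 1.0, 0.001]
contact_force: [0.9, 2.8, -4.0]
opening: 0.139
```

```bash
python3 - <<'E'
from h import *
status([.5477,.3505-.2743,.2252+.0653],1.95)
E
```

```text
t 32.2 tcp [0.5463 0.0752 0.2906] yaw 1.87 z [-3.0e-04  1.2e-03 -1.0e+00] q [-0.69  0.18  0.5   1.84 -0.1   1.15  1.45] F [ 0.9  2.8 -4. ] op 0.139
shift [-0.0014  0.001   0.0001] turn [ 0.07 -0.02 -0.08]
```

Call:
play_rows:
  commands:
    - [[0,-0.025,0.0104],[0,0,0],0]
    - [[0,-0.0488,0.0234],[0,0,0],0]
    - [[0,-0.0711,0.0388],[0,0,0],0]
    - [[0,-0.0917,0.0564],[0,0,0],0]
    - [[0,-0.1103,0.0761],[0,0,0],0]

```text
clock: 32.62
tcp_pos: [0.5497, -0.0356, 0.2135]
tool_rot: [-0.0, -0.016, 1.0, 0.0]
contact_force: [-1.6, 3.2, -4.2]
opening: 0.14
```

Call:
play_rows:
  commands:
    - [[0,-0.0165,0.0216],[0,0,0],0]
    - [[0,-0.0295,0.0427],[0,0,0],0]
    - [[0,-0.0396,0.063],[0,0,0],0]
    - [[0,-0.0454,0.0772],[0,0,0],0]
    - [[0,-0.0475,0.083],[0,0,0],0]

```text
clock: 33.03
tcp_pos: [0.5518, -0.0822, 0.1301]
tool_rot: [-0.001, -0.016, 1.0, 0.0]
contact_force: [-7.3, 9.8, 42.0]
opening: 0.14
```

```bash
python3 - <<'E'
from h import *
status([.5545,-.0820,.130],1.95)
E
```

```text
t 33.03 tcp [ 0.5518 -0.0822  0.1301] yaw 1.78 z [-1.e-03  4.e-04 -1.e+00] q [-0.39  0.39  0.52  1.99 -0.26  0.83  1.88] F [-7.3  9.8 42. ] op 0.14
shift [-0.0027  0.0001  0.    ] turn [ 0.03 -0.06 -0.17]
```

Call:
play_rows:
  commands:
    - [[0,0,-0.001],[0,0,0],0.3]
    - [[0,0,-0.001],[0,0,0],0.45]
    - [[0,0,-0.001],[0,0,0],0.45]
    - [[0,0,-0.001],[0,0,0],0.45]
    - [[0,0,-0.02],[0,0,0],0.45]

```text
clock: 33.45
tcp_pos: [0.5506, -0.0809, 0.149]
tool_rot: [-0.002, -0.017, 1.0, -0.0]
contact_force: [-0.3, 0.4, -0.2]
opening: 0.443
```

Call:
play_rows:
  commands:
    - [[0,0,-0.03],[0,0,0],0.45]
    - [[0,0,-0.065],[0,0,0],0.3]
    - [[0,0,-0.1],[0,0,0],0]
    - [[0,0.03,-0.12],[0,0,0],0]
    - [[0,0.07,-0.12],[0,0,0],0]

```text
clock: 33.87
tcp_pos: [0.5515, -0.0139, 0.2761]
tool_rot: [0.004, -0.013, 1.0, 0.0]
contact_force: [1.2, -0.7, -0.6]
opening: 0.203
```

Call:
play_rows:
  commands:
    - [[0.01,0.04,0],[0,0,0],0]
    - [[0.02,0.08,0],[0,0,0],0]
    - [[0.03,0.12,0],[0,0,0],0]
    - [[0.04,0.16,0],[0,0,0],0]
    - [[0.05,0.2,0],[0,0,0],0]

```text
clock: 34.28
tcp_pos: [0.4923, 0.1886, 0.2716]
tool_rot: [0.0, -0.016, 1.0, 0.0]
contact_force: [1.6, 0.5, 0.4]
opening: 0.003
```

```bash
python3 - <<'E'
from h import *
a=bot.capture("top"); b=bot.capture("side"); cv2.imwrite("pics/t16.png",a); cv2.imwrite("pics/s16.png",b)
A=cv2.resize(b[110:240,180:310],(400,400),interpolation=cv2.INTER_CUBIC)
B=cv2.resize(a[180:290,165:275],(400,400),interpolation=cv2.INTER_CUBIC)
cv2.imwrite("pics/z6.png",np.hstack([A,B]))
for n,im in(("top",cv2.imread("pics/t3.png")),("side",cv2.imread("pics/side0.png")),("top",cv2.imread("pics/top0.png"))):
    h=cv2.cvtColor(im,cv2.COLOR_BGR2HSV); m=(h[...,0]>50)&(h[...,0]<75)&(h[...,1]>140)&(h[...,2]>90)
    if n=="top": m[:,:80]=0;m[:,140:]=0
    else: m[:,:190]=0;m[:,240:]=0;m[160:]=0
    v,u=np.nonzero(m); print(n,m.sum(),u.mean(),v.mean(),u.min(),u.max(),v.min(),v.max(),onz([u.mean(),v.mean()],n,.056))
status([.4706,.3974,.12],2)
E
```

```text
top 19 106.6842105263158 258.0 106 108 254 262 [[0.47031103 0.3918609  0.056     ]]
side 34 211.35294117647058 136.2941176470588 208 215 134 139 [[0.47138772 0.39952714 0.056     ]]
top 74 103.41891891891892 258.1081081081081 99 108 254 263 [[0.46961544 0.40217712 0.056     ]]
t 34.38 tcp [0.491  0.1935 0.2711] yaw 2.36 z [-4.0e-04  1.6e-03 -1.0e+00] q [-0.86  0.15  0.41  1.9  -0.07  1.1   1.19] F [-0.8 -0.8 -0.5] op 0.004
shift [0.012  0.2044 0.1515] turn [ 0.09 -0.02  0.36]
```

View pics/z6.png

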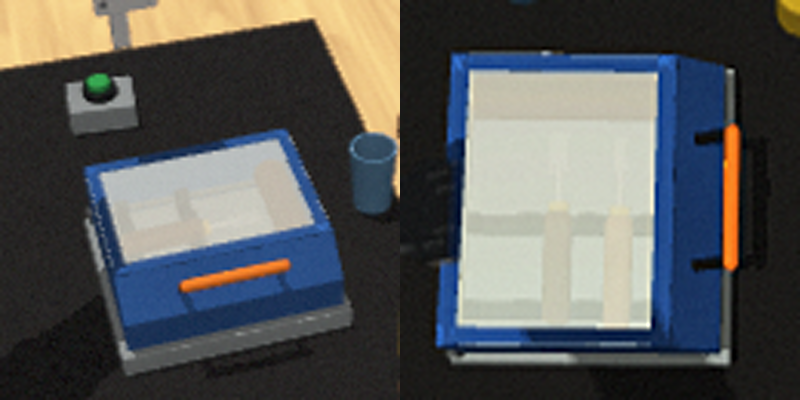

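Call:
play_rows:
  commands:
    - [[0.002,0.04,0.01],[0,0,0],0]
    - [[0.005,0.08,0.03],[0,0,0],0]
    - [[0.008,0.12,0.05],[0,0,0],0]
    - [[0.01,0.16,0.08],[0,0,0],0]
    - [[0.013,0.195,0.11],[0,0,0],0]

```text
clock: 34.8
tcp_pos: [0.4755, 0.3688, 0.173]
tool_rot: [0.001, -0.017, 1.0, 0.001]
contact_force: [0.8, 0.0, 0.0]
opening: 0.007
```

Call:
play_rows:
  commands:
    - [[0,0.01,0.01],[0,0,0],0]
    - [[0,0.0105,0.025],[0,0,0],0]
    - [[0,0.0105,0.035],[0,0,0],0]
    - [[0,0.0105,0.04],[0,0,0],0]
    - [[0,0.0105,0.04],[0,0,0],0]

```text
clock: 35.22
tcp_pos: [0.4753, 0.3759, 0.1325]
tool_rot: [-0.0, -0.016, 1.0, -0.001]
contact_force: [-0.2, 0.3, -0.0]
opening: 0.004
```

```bash
python3 - <<'E'
from h import *
status([.4705,.4005,.077],2)
b=bot.capture("side"); a=bot.capture("top"); cv2.imwrite("pics/z7.png",cv2.resize(b[80:240,170:310],None,fx=4,fy=4,interpolation=cv2.INTER_CUBIC))
s0=cv2.imread("pics/side0.png"); 
print("hood diff side", cv2.absdiff(b,s0)[165:230,215:290].mean(), "bar", end=' ')
h=cv2.cvtColor(b,cv2.COLOR_BGR2HSV)[188:212,232:282]; m=(h[...,0]>5)&(h[...,0]<20)&(h[...,1]>190)&(h[...,2]>150); v,u=np.nonzero(m); print(u.mean()+232,v.mean()+188)
E
```

```text
t 35.22 tcp [0.4753 0.3759 0.1325] yaw 1.81 z [-7.0e-04 -1.2e-03 -1.0e+00] q [-1.    0.43  0.29  1.87 -0.16  0.87  0.97] F [-0.2  0.3 -0. ] op 0.004
shift [0.004  0.0248 0.0555] turn [-0.07 -0.04 -0.19]
hood diff side 2.7595897435897436 bar 255.7058823529412 199.21008403361344
```

View pics/z7.png

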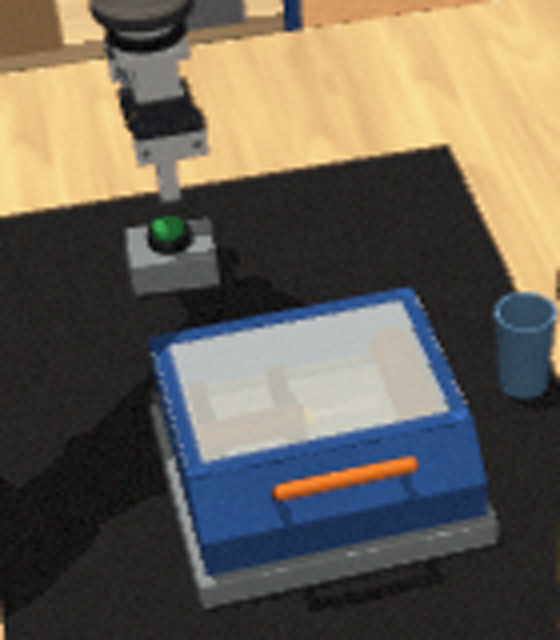

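Call:
play_rows:
  commands:
    - [[0.002,0.012,0],[0,0,0],0]
    - [[0.0045,0.024,0.01],[0,0,0],0]
    - [[0.0045,0.024,0.025],[0,0,0],0]
    - [[0.0045,0.024,0.035],[0,0,0],0]
    - [[0.0045,0.024,0.035],[0,0,0],0]

```text
clock: 35.73
tcp_pos: [0.4687, 0.401, 0.0958]
tool_rot: [-0.001, -0.017, 1.0, -0.001]
contact_force: [-0.4, -0.5, -0.5]
opening: 0.008
```

```bash
python3 - <<'E'
from h import *
status([.4705,.4005,.077],2)
b=bot.capture("side"); cv2.imwrite("pics/z8.png",cv2.resize(b[100:170,180:250],None,fx=8,fy=8,interpolation=cv2.INTER_CUBIC))
E
```

```text
t 35.73 tcp [0.4687 0.401  0.0958] yaw 1.91 z [-0.0021 -0.0021 -1.    ] q [-1.02  0.49  0.27  1.86 -0.18  0.81  0.95] F [-0.4 -0.5 -0.5] op 0.008
shift [-0.0018 -0.0005  0.0188] turn [-0.12 -0.12 -0.09]
```

View pics/z8.png

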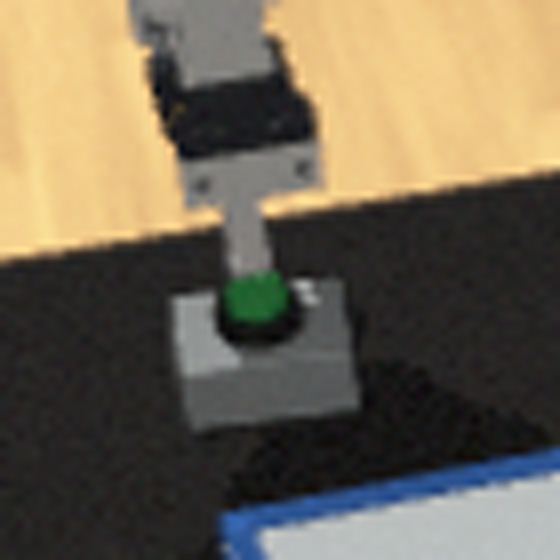

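Call:
play_rows:
  commands:
    - [[-0.001,0,0.005],[0,0,0],0]
    - [[-0.001,0,0.01],[0,0,0],0]
    - [[-0.001,0,0.014],[0,0,0],0]
    - [[-0.001,0,0.017],[0,0,0],0]
    - [[-0.001,0,0.018],[0,0,0],0]

```text
clock: 36.2
tcp_pos: [0.4717, 0.4011, 0.0809]
tool_rot: [0.0, -0.016, 1.0, 0.0]
contact_force: [-3.9, -3.0, 26.4]
opening: 0.007
```

Call:
play_rows:
  commands:
    - [[0,0,0.001],[0,0,0],0]
    - [[0,0,0.0015],[0,0,0],0]
    - [[0,0,0.002],[0,0,0],0]
    - [[0,0,0.002],[0,0,0],0]
    - [[0,0,0.002],[0,0,0],0]

```text
clock: 36.62
tcp_pos: [0.4718, 0.4012, 0.0806]
tool_rot: [0.0, -0.016, 1.0, 0.001]
contact_force: [-7.4, -7.6, 38.1]
opening: 0.005
```

```bash
python3 - <<'E'
from h import *
status([.4705,.4005,.077],2)
b=bot.capture("side"); cv2.imwrite("pics/z9.png",cv2.resize(b[100:170,180:250],None,fx=6,fy=6,interpolation=cv2.INTER_CUBIC))
E
```

```text
t 36.62 tcp [0.4718 0.4012 0.0806] yaw 1.82 z [ 9.0e-04  1.9e-03 -1.0e+00] q [-1.01  0.52  0.27  1.87 -0.19  0.78  0.96] F [-7.4 -7.6 38.1] op 0.005
shift [ 0.0013 -0.0006  0.0036] turn [ 0.1   0.06 -0.18]
```

View pics/z9.png

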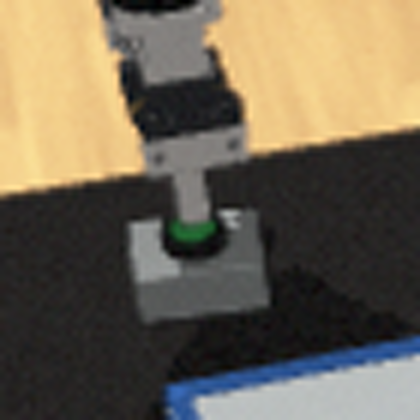

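Call:
play_rows:
  commands:
    - [[0,0,-0.01],[0,0,0],0]
    - [[0,0,-0.03],[0,0,0],0]
    - [[0,0,-0.06],[0,0,0],0]
    - [[0,0.02,-0.09],[0,0,0],0]
    - [[0,0.06,-0.1],[0,0,0],0]

```text
clock: 37.08
tcp_pos: [0.4721, 0.458, 0.183]
tool_rot: [0.002, -0.013, 1.0, 0.001]
contact_force: [1.9, -0.1, -0.1]
opening: 0.003
```

Call:
play_rows:
  commands:
    - [[0,0.04,0],[0,0,0],0]
    - [[0,0.08,0],[0,0,0],0]
    - [[0,0.1,0],[0,0,0],0]
    - [[0,0.1,0],[0,0,0],0]
    - [[0,0.1,0],[0,0,0],0]

```text
clock: 37.5
tcp_pos: [0.4651, 0.5616, 0.1772]
tool_rot: [-0.0, -0.017, 1.0, -0.0]
contact_force: [-0.3, -1.2, 0.6]
opening: 0.007
```

```bash
python3 - <<'E'
from h import *
status()
a=bot.capture("top"); b=bot.capture("side"); cv2.imwrite("pics/t17.png",a); cv2.imwrite("pics/s17.png",b)
A=cv2.resize(b[120:160,190:240],None,fx=8,fy=8,interpolation=cv2.INTER_CUBIC)
B=cv2.resize(a[235:285,85:135],None,fx=8,fy=8,interpolation=cv2.INTER_CUBIC)[:320]
cv2.imwrite("pics/z10.png",np.hstack([A,B]))
E
```

```text
t 37.5 tcp [0.4651 0.5616 0.1772] yaw 1.95 z [-6.e-04 -1.e-03 -1.e+00] q [-1.15  0.57  0.28  1.53 -0.17  1.07  0.77] F [-0.3 -1.2  0.6] op 0.007
```

View pics/z10.png

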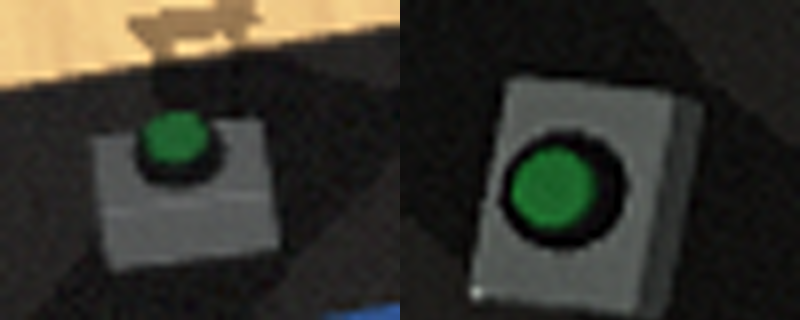

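```bash
python3 - <<'E'
from h import *
for n,f,reg in(("top","t17",(85,235,135,285)),("side","s17",(190,120,240,160))):
    im=cv2.imread(f"pics/{f}.png"); h=cv2.cvtColor(im,cv2.COLOR_BGR2HSV); l,t,r,b=reg
    m=np.zeros(h.shape[:2],bool); q=h[t:b,l:r]; m[t:b,l:r]=(q[...,0]>45)&(q[...,0]<80)&(q[...,1]>120)&(q[...,2]>50)
    v,u=np.nonzero(m); c=[(u.min()+u.max())/2,(v.min()+v.max())/2]; print(n,m.sum(),u.mean(),v.mean(),c,np.ptp(u)+1,np.ptp(v)+1,onz([u.mean(),v.mean()],n,.057),onz(c,n,.057))
status([.4703,.4005,.092],1.95)
E
```

```text
top 77 103.59740259740259 258.14285714285717 [np.float64(103.5), np.float64(258.5)] 10 10 [[0.46942827 0.40121608 0.057     ]] [[0.46828675 0.40139402 0.057     ]]
side 41 211.5609756097561 136.6341463414634 [np.float64(211.5), np.float64(136.5)] 8 6 [[0.47177247 0.39554928 0.057     ]] [[0.47167005 0.39654307 0.057     ]]
t 37.6 tcp [0.4663 0.5596 0.1779] yaw 1.8 z [-1.e-04 -1.e-03 -1.e+00] q [-1.15  0.57  0.28  1.53 -0.17  1.07  0.77] F [ 0.5 -0.7  0.7] op 0.001
shift [ 0.001 -0.159  0.086] turn [-0.06 -0.01 -0.15]
```

Call:
play_rows:
  commands:
    - [[0,-0.035,0],[0,0,0],0]
    - [[0,-0.075,0],[0,0,0],0]
    - [[0,-0.115,0.01],[0,0,0],0]
    - [[0.001,-0.15,0.03],[0,0,0],0]
    - [[0.001,-0.159,0.05],[0,0,0],0]

```text
clock: 38.02
tcp_pos: [0.4716, 0.3946, 0.129]
tool_rot: [0.001, -0.013, 1.0, -0.0]
contact_force: [1.0, 1.0, -1.0]
opening: 0.007
```

Call:
play_rows:
  commands:
    - [[0,0,0.01],[0,0,0],0]
    - [[0,0,0.02],[0,0,0],0]
    - [[0,0,0.032],[0,0,0],0]
    - [[0,0,0.032],[0,0,0],0]
    - [[0,0,0.032],[0,0,0],0]

```text
clock: 38.43
tcp_pos: [0.4696, 0.4026, 0.0956]
tool_rot: [-0.0, -0.017, 1.0, -0.0]
contact_force: [-0.3, -0.7, 1.3]
opening: 0.004
```

```bash
python3 - <<'E'
from h import *
status([.4703,.4000,.088],1.95)
E
```

```text
t 38.43 tcp [0.4696 0.4026 0.0956] yaw 1.92 z [-7.e-04 -7.e-04 -1.e+00] q [-1.02  0.5   0.27  1.86 -0.18  0.81  0.95] F [-0.3 -0.7  1.3] op 0.004
shift [-0.0006 -0.0026  0.0076] turn [-0.04 -0.04 -0.03]
```

Call:
play_rows:
  commands:
    - [[0,-0.002,0.002],[0,0,0],0]
    - [[0,-0.002,0.004],[0,0,0],0]
    - [[0,-0.002,0.006],[0,0,0],0]
    - [[0,-0.002,0.006],[0,0,0],0]
    - [[0,-0.002,0.006],[0,0,0],0]

```text
clock: 38.85
tcp_pos: [0.4701, 0.4, 0.0902]
tool_rot: [0.0, -0.016, 1.0, 0.0]
contact_force: [-0.8, 0.3, 0.9]
opening: 0.0
```

Call:
play_rows:
  commands:
    - [[0,0,0.002],[0,0,0],0]
    - [[0,0,0.002],[0,0,0],0]
    - [[0,0,0.002],[0,0,0],0]
    - [[0,0,0.002],[0,0,0],0]
    - [[0,0,0.002],[0,0,0],0]

```text
clock: 39.27
tcp_pos: [0.4701, 0.3999, 0.0882]
tool_rot: [0.0, -0.016, 1.0, 0.0]
contact_force: [-0.2, -0.6, -0.4]
opening: 0.004
```

Call:
play_rows:
  commands:
    - [[0,0,0.002],[0,0,0],0]
    - [[0,0,0.002],[0,0,0],0]
    - [[0,0,0.002],[0,0,0],0]
    - [[0,0,0.002],[0,0,0],0]
    - [[0,0,0.002],[0,0,0],0]

```text
clock: 39.68
tcp_pos: [0.4702, 0.4, 0.0862]
tool_rot: [0.0, -0.016, 1.0, 0.0]
contact_force: [0.4, 0.7, 1.5]
opening: 0.008
```

Call:
play_rows:
  commands:
    - [[0,0,0.002],[0,0,0],0]
    - [[0,0,0.002],[0,0,0],0]
    - [[0,0,0.002],[0,0,0],0]
    - [[0,0,0.002],[0,0,0],0]
    - [[0,0,0.002],[0,0,0],0]

```text
clock: 40.1
tcp_pos: [0.4702, 0.3999, 0.0842]
tool_rot: [0.0, -0.016, 1.0, 0.0]
contact_force: [1.0, 0.7, 3.4]
opening: 0.006
```

```bash
python3 - <<'E'
from h import *
status([.4703,.4000,.08],1.95)
E
```

```text
t 40.1 tcp [0.4702 0.3999 0.0842] yaw 1.86 z [ 1.e-04  2.e-04 -1.e+00] q [-1.01  0.51  0.27  1.87 -0.18  0.79  0.95] F [1.  0.7 3.4] op 0.006
shift [-0.0001  0.0001  0.0042] turn [ 0.01  0.01 -0.09]
```

Call:
play_rows:
  commands:
    - [[0,0,0.002],[0,0,0],0]
    - [[0,0,0.002],[0,0,0],0]
    - [[0,0,0.002],[0,0,0],0]
    - [[0,0,0.002],[0,0,0],0]
    - [[0,0,0.002],[0,0,0],0]

```text
clock: 40.52
tcp_pos: [0.4702, 0.3999, 0.0822]
tool_rot: [0.0, -0.016, 1.0, 0.0]
contact_force: [1.1, 1.7, 3.9]
opening: 0.003
```

Call:
play_rows:
  commands:
    - [[0,0,0.001],[0,0,0],0]
    - [[0,0,0.001],[0,0,0],0]
    - [[0,0,0.001],[0,0,0],0]
    - [[0,0,0.001],[0,0,0],0]
    - [[0,0,0.001],[0,0,0],0]

```text
clock: 40.93
tcp_pos: [0.4702, 0.3999, 0.0813]
tool_rot: [0.0, -0.016, 1.0, 0.0]
contact_force: [0.4, 0.2, 6.0]
opening: 0.009
```

Call:
play_rows:
  commands:
    - [[0,0,0.001],[0,0,0],0]
    - [[0,0,0.001],[0,0,0],0]
    - [[0,0,0.001],[0,0,0],0]
    - [[0,0,0.001],[0,0,0],0]
    - [[0,0,0.001],[0,0,0],0]

```text
clock: 41.35
tcp_pos: [0.4703, 0.4, 0.081]
tool_rot: [0.0, -0.016, 1.0, 0.0]
contact_force: [-3.5, -2.7, 19.7]
opening: 0.005
```

Call:
play_rows:
  commands:
    - [[0,0,0.001],[0,0,0],0]
    - [[0,0,0.001],[0,0,0],0]
    - [[0,0,0.001],[0,0,0],0]
    - [[0,0,0.001],[0,0,0],0]
    - [[0,0,0.001],[0,0,0],0]

```text
clock: 41.77
tcp_pos: [0.4704, 0.4001, 0.0808]
tool_rot: [0.0, -0.016, 1.0, 0.001]
contact_force: [-6.7, -5.8, 32.4]
opening: 0.005
```

Call:
play_rows:
  commands:
    - [[0,0,-0.01],[0,0,0],0]
    - [[0,0,-0.03],[0,0,0],0]
    - [[0,0,-0.06],[0,0,0],0]
    - [[0,0.02,-0.09],[0,0,0],0]
    - [[0,0.06,-0.1],[0,0,0],0]

```text
clock: 42.18
tcp_pos: [0.4707, 0.4567, 0.1835]
tool_rot: [0.001, -0.013, 1.0, 0.001]
contact_force: [2.1, 1.3, -0.3]
opening: 0.005
```

Call:
play_rows:
  commands:
    - [[0,0.04,0],[0,0,0],0]
    - [[0,0.08,0],[0,0,0],0]
    - [[0,0.1,0],[0,0,0],0]
    - [[0,0.1,0],[0,0,0],0]
    - [[0,0.1,0],[0,0,0],0]

```text
clock: 42.6
tcp_pos: [0.4638, 0.5603, 0.1777]
tool_rot: [-0.001, -0.017, 1.0, -0.001]
contact_force: [0.1, -0.7, 0.4]
opening: 0.006
```

```bash
python3 - <<'E'
from h import *
status()
a=bot.capture("top"); b=bot.capture("side"); cv2.imwrite("pics/t18.png",a); cv2.imwrite("pics/s18.png",b)
for n,im in(("top",a),("side",b)):
    o=cv2.imread(f"pics/{n}0.png"); d=cv2.absdiff(im,o).max(2)
    for k,(l,t,r,bb) in {"top":{"mallet":(300,166,331,203),"oil":(266,167,286,192),"pot":(184,156,208,182),"hood":(172,190,264,285)},"side":{"mallet":(305,205,341,264),"oil":(306,195,326,230),"pot":(291,150,310,180),"hood":(206,150,296,230)}}[n].items(): print(n,k,d[t:bb,l:r].mean().round(1))
A=cv2.resize(b[90:310,150:370],(400,400),interpolation=cv2.INTER_CUBIC)
B=cv2.resize(a[150:290,165:350],(400,303),interpolation=cv2.INTER_CUBIC)
cv2.imwrite("pics/z11.png",np.hstack([A,cv2.copyMakeBorder(B,0,97,0,0,cv2.BORDER_CONSTANT)]))
E
```

```text
t 42.6 tcp [0.4638 0.5603 0.1777] yaw 1.96 z [-0.0012 -0.0019 -1.    ] q [-1.15  0.57  0.28  1.53 -0.17  1.07  0.77] F [ 0.1 -0.7  0.4] op 0.006
top mallet 3.4
top oil 3.3
top pot 3.4
top hood 4.4
side mallet 3.7
side oil 3.6
side pot 3.6
side hood 4.2
```

View pics/z11.png

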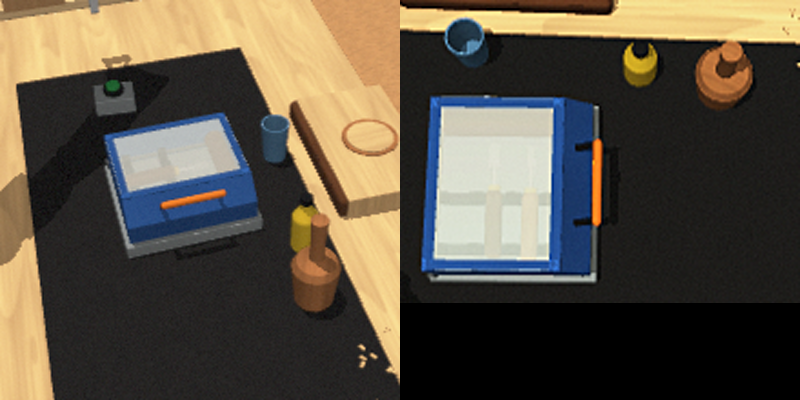

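```bash
python3 -c "
from workcell import bot
print(bot.job_done())"
```

```text
the job is handed in; nothing more can be done
None
```

The job is handed in at about 43 s. I opened the hood past its flip point to the stop and laid the three tools that were present in their cradles. Then I shut the hood and pressed and released the green button.

- **Tools:** dark (tool3) is in cradle 2, mid-brown (tool1) in cradle 1 and light (tool0) in cradle 0, all with the blade towards the drum. I saw no red tool (tool2), so I took it as absent. I left the turquoise look-alike alone.
- **Hood:** before pressing, the bar was within 0.2 px of its starting position in the side view, so I take the hood as fully shut. In the last top view through the clear top I could see two handles. The light tool was hidden by the hood's edge then, but I had seen it seated before closing.
- **Button:** I pressed it twice, both times with the hood shut. On the first press the depth looked too shallow, because the fingertips seem to reach about 4 mm further when closed. I repeated it slowly: about 5 N over roughly 6 mm, then a hard stop. I then lifted off.
- **Bystanders:** the mallet, oil bottle and pot are unchanged against the first pictures, within image noise.

Two things went less than perfectly. tool1 ended up about 8 mm back, near the fence, so I gripped it again and moved it forward before closing the hood. Seating it the first time gave a brief 63 N wrist force, and shutting the hood reached 42 N; both were through the fingers and under the 120 N wrist limit.

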